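# Stack the keyed display tins on the lobby counter

### The job

Put up the counter display: first set the blue display tin in the grey dock with the notch under it over the dock's orange key, so that it sits level and fully home, then set the white display tin on the blue one in the same way, notch over the blue tin's orange key. Leave both tins released and at rest, and leave everything else on the counter where it stands.

Things in the scene. Friction and masses are not known exactly. Their poses are not given: they have to be found in the camera images.
- dock: grey round display dock fixed to the counter, 144 mm across; origin under its centre, on the counter. Rim 132 mm across inside, its top 26 mm above the counter; floor inside 12 mm above the counter. A tin's foot ring drops 10 mm inside the rim (about 3 mm play all round) when its notch is over the key (about 3 mm play each side); the tin's floor then rests on the rim.
- dock_key (a point): top of the dock's orange key, 14 mm wide and 13 mm radially, inside the rim and flush with it; point 58.5 mm out from the dock's axis on its -x side, 26 mm above the counter
- blue_tin: blue round open display tin, 140 mm across, 60 mm high, 0.25 to 0.5 kg; origin under its centre. Wall 4 mm thick, floor 10 to 15 mm above the underside. It stands on a dark foot ring (124 mm outside, 110 mm inside, 10 mm high) with a notch on the tin's -x side; an orange stripe on the wall marks that side. In the dock, fully home, its underside is 16 mm above the counter.
- blue_tin_mid (a point): centre of the blue display tin: on its axis, half-way up (30 mm above the underside), z up. Held by the upright divider in its middle, 12 mm thick and 90 mm long along the tin's x axis, top 57 mm above the underside (3 mm below the rim), one finger in each half. Low 6 mm thick ends, 35 mm up, join it to the wall. 
- blue_tin_notch (a point): top end of the 20 mm wide notch in the blue tin's foot ring: 58.5 mm out from the axis on the tin's -x side, 10 mm above its underside; meets the top of the key below when fully home
- blue_tin_key (a point): top of the blue tin's orange key, 14 mm wide, 13 mm radially, inside the wall on the tin's -x side right above its notch; point 58.5 mm out from the axis, level with the rim, 60 mm above the underside
- white_tin: white round open display tin, 140 mm across, 60 mm high, 0.25 to 0.5 kg; origin under its centre. Wall 4 mm thick, floor 10 to 15 mm above the underside. It stands on a dark foot ring (124 mm outside, 110 mm inside, 10 mm high) with a notch on the tin's -x side; an orange stripe on the wall marks that side. Home on the blue tin (same play) its underside is 50 mm above the blue one's.
- white_tin_mid (a point): centre of the white display tin: on its axis, half-way up (30 mm above the underside), z up. Held by the upright divider in its middle, 12 mm thick and 90 mm long along the tin's x axis, top 57 mm above the underside (3 mm below the rim), one finger in each half. Low 6 mm thick ends, 35 mm up, join it to the wall. 
- white_tin_notch (a point): top end of the 20 mm wide notch in the white tin's foot ring: 58.5 mm out from the axis on the tin's -x side, 10 mm above its underside; meets the top of the key below when fully home
- white_tin_key (a point): top of the white tin's orange key, 14 mm wide, 13 mm radially, inside the wall on the tin's -x side right above its notch; point 58.5 mm out from the axis, level with the rim, 60 mm above the underside
- paperweight: amber resin paperweight, a dome 68 mm across and 39 mm high; origin under its centre. Leave alone.
- dash_clip: teal plastic dash clip, 62 x 50 mm, 55 mm high; origin under its centre. Leave alone.
- freshener: small round silver metal freshener tin, 67 mm across, 44 mm high (not a display tin); origin under its centre. Leave alone.
- coffee_cup: white coffee cup, 70 mm across the rim, 75 mm high; origin under its centre. Leave alone.
- hitch_pin: steel hitch pin lying on the counter, 16 mm thick, about 130 mm long, with a bent grip at one end; origin at the underside of its middle. Leave alone.
- spray_bottle: blue bottle with a black cap, 62 mm across, 185 mm high, standing among the tins; origin under its centre. Leave alone.
Things that resemble listed ones, but are neither listed nor needed, are in the scene too. Leave any pink or turquoise look-alike of the white_tin alone.

How it is judged:
By the outcome, as a careful person would: the job done as asked, in the order asked, and still so for the second after the job is handed in, with the robot touching nothing.
It also fails if it takes over 64 s, if anything falls off the work surface, if the arm or the gripper's body presses on something with over 40 N, if the wrist force passes 120 N, or if a joint passes its speed limit or range.

### The arm

A 6-joint arm with a two-finger parallel gripper is mounted at the origin on the work surface. World frame = base frame: x ahead of the robot, y to its left, z up, the work surface at z = 0. Lengths are in m, angles in rad, forces in N, time in s.
With the tool pointing down it reaches from about 0.35 to 0.975 m from the base axis. Payload 4.9 kg.
Tool frame: the origin (TCP) lies midway between the tips of the shut fingers; the grasp point (between the pads) lies 19 mm behind it; z points along the fingers, y is the direction in which the jaws open and shut (so a half turn about z gives the same grasp; the last joint's range is limited). The gripper opens to 85 mm and grips with 20 to 120 N. Pads are 22 mm wide; open, the fingers measure 114 mm over their backs; the gripper's body (76 mm by 85 mm) begins 54 mm behind the grasp point. The pads swing forward as they close: fully open they stand 13 mm farther back than shut.
Start: joints at [1.106, 0.053, 1.613, -0, 1.476, -0.119], TCP at [0.212, 0.588, 0.231] pointing down, gripper open.
Joint ranges: [-3.01, 3.01], [-1.01, 2.22], [0.06, 2.58], [-1.02, 4.17], [0.09, 2.62], [-3.14, 3.14]. Speed limits (rad/s): [2.57, 2.57, 3.14, 3.14, 3.14, 3.14].

### API

Orientations are given as a unit quaternion [w, x, y, z].
In Python, from plant import state, grab_frame, camera_params, job_done, boxes_of gives the robot as it stands.
- The arm moves only by the tool step_arm, never from a script. Its argument "steps" is a list of rows, each a list of 4 numbers: the shift along the tool's x, y, z in mm, then the turn about the tool's z in degrees. A call has 1 to 8 rows; each row shifts and turns the pose as measured when the row begins, along the tool's axes as they then stand; what a row does not reach is not made up. A row lasts 1/10 s, in which the tool goes at most 50 mm and 8.59 degrees, less where a joint would pass 70% of its speed; a pose out of reach is approached as far as the arm can. A call is refused whole if a number of a shift passes 50 or a number of a turn 8.59, either way. A call with a gripper value outside its range is refused whole. "claw" is the opening in per cent of the stroke, from 0 (shut) to 100 (fully open), set as the call begins (left out, the last holds). The fingers move at their own pace and stop on an object; the grip force is fixed at half the most. Time passes only in rows, so rows that do not move let the fingers close. It gives the time, the measured TCP pose, the force and the opening at its end, in the units of the state.
- state(): the state, without advancing time (a new reading comes with each control period).
- grab_frame(name): name is "side" or "top" or "wrist"; returns (picture, depth): 384x512x3 uint8, red, green, blue; 384x512 float32, m along the optical axis (not along the pixel's ray), 0 where there is no reading.
- camera_params(name): a dict with "mtx" (3x3 intrinsics, pixels), "extrinsics" (4x4, takes a point from camera to world coordinates); the wrist camera has in their place "T_tool_cam" (4x4, takes a point from camera to tool coordinates, whose origin is the TCP and whose axes are the flange's). Camera axes: x right, y down, z forward; pixel columns grow to the right and rows downward; lengths in m; the calibration is good to about 2 mm. The wrist camera is an equidistant fisheye: a pixel r from the principal point sees the ray r / f radians off the axis. A picture is of the moment at which its call begins: read the wrist's pose just before it. camera_params takes no time and is no camera call.
- job_done(): hands the job in, once; it reports no verdict.
Trained networks look in the newest picture that a camera, given by its name, has taken for a name from the list of things; names that differ only in an ending like _2 or _b are one class to them, and where a whole thing is asked for, a point or a joint stands for the part that bears it (a point fixed in the world has none). Each returns a list of dicts, best first, with "p" (0 to 1); they miss things now and then, are a little off and sometimes report something else, mostly with a low value. They report only what shows in the picture. A call takes as long as a camera call. They do not tell look-alikes from the thing itself.
- boxes_of(camera, label): "box" ([left, top, width, height] in pixels, round what is visible of it).
The state is a dict: "time": time; "joint_pos": joint angles; "joint_vel": joint speeds; "joint_efforts": joint torques, N m; "tool_pos": TCP position; "tool_rot": TCP orientation; "contact_force": force on the tool from outside, world axes, zero at the start; "ft_torque": the same for the moment, N m; "gripper_width": opening from 0.0 (shut) to 1.0 (fully open).
Only numpy, scipy, OpenCV 4.12 (cv2) and the standard library are available. Lean on these libraries where they do the work, as an engineer would, in place of code of your own. Each camera call takes 0.05 s, during which the arm holds its last target. There are 200 camera calls.

## Working session

There is one attempt and no reset: what is moved stays moved. The work goes in short steps, Python scripts to look and compute and a tool call to move; the robot and the scene stay as the last step left them, time stands still between calls to the robot, and variables do not carry over. Pictures are saved under pics/ and viewed, about 8 in all and at most 12, crops included, and the job is handed in when it is done.

Besides the shell and the picture viewer there is one more tool, called after "Request:" as name(argument=value, ...), one argument or row to a line, values as JSON. step_arm: Moves the arm, as the interface text tells. Its arguments: {"type":"object","properties":{"steps":{"type":"array"},"claw":{"type":"number"}},"required":["steps"]}

```bash
mkdir -p pics; ls; python3 - <<'E'
from plant import *
import cv2,numpy as np
np.set_printoptions(precision=4,suppress=True)
print(state())
ims=[]
for n in ["top","side"]:
    im,d=grab_frame(n); np.savez(f"/tmp/{n}.npz",im=im,d=d); ims.append(im)
    c=camera_params(n);print(n,c)
    for l in ["dock","blue_tin","white_tin"]:
        print(n,l,[(b["box"],round(b["p"],2)) for b in boxes_of(n,l)])
print(camera_params("wrist"))
for n,i in zip(["top","side"],ims): cv2.imwrite(f"pics/{n}0.png",cv2.resize(i[...,::-1],(768,576),interpolation=cv2.INTER_CUBIC))
E
```

```text
pics
{'time': 0.0, 'joint_pos': array([ 1.106 ,  0.0533,  1.6143, -0.    ,  1.476 , -0.1191]), 'joint_vel': array([-0.0022, -0.0015,  0.    , -0.0008,  0.0004,  0.0007]), 'joint_efforts': array([ -0.0017, -39.3682, -37.017 ,  -0.0003,   0.0071,  -0.    ]), 'tool_pos': array([0.2116, 0.5874, 0.2301]), 'tool_rot': array([-0.0003,  0.172 ,  0.9851, -0.001 ]), 'contact_force': array([ 0.1153,  0.2253, -1.331 ]), 'ft_torque': array([0.0019, 0.072 , 0.0116]), 'gripper_width': 1.0052060266567138}
top {'mtx': array([[496.0598,   0.    , 266.0921],
       [  0.    , 496.0598, 196.1151],
       [  0.    ,   0.    ,   1.    ]]), 'extrinsics': array([[-0.024 , -0.998 ,  0.0585,  0.4183],
       [-0.9997,  0.0244,  0.0055,  0.1037],
       [-0.0069, -0.0583, -0.9983,  1.7063],
       [ 0.    ,  0.    ,  0.    ,  1.    ]])}
top dock [([282.2, 155.5, 40.9, 41.2], 0.75)]
top blue_tin [([362.2, 166.5, 43.7, 43.9], 0.93)]
top white_tin [([108.4, 202.1, 46.9, 39.9], 0.96), ([183.5, 109.6, 42.6, 44.5], 0.86), ([214.6, 246.1, 39.9, 39.4], 0.76), ([148.4, 231.3, 43.4, 45.8], 0.71), ([193.3, 177.1, 41.0, 4
[... 256 characters left out ...]
[-0.0039, -0.7037, -0.7105,  1.122 ],
       [ 0.    ,  0.    ,  0.    ,  1.    ]])}
side dock [([222.3, 160.3, 38.8, 30.8], 0.83)]
side blue_tin [([254.7, 109.1, 35.3, 32.0], 0.79)]
side white_tin [([293.8, 211.8, 43.0, 43.3], 0.92), ([216.6, 218.3, 45.5, 47.6], 0.7), ([140.2, 209.9, 54.3, 48.3], 0.69), ([266.9, 263.4, 55.1, 58.5], 0.64), ([214.1, 296.1, 54.1, 59.4], 0.63)]
{'mtx': array([[297.3186,   0.    , 253.1912],
       [  0.    , 297.3186, 191.0792],
       [  0.    ,   0.    ,   1.    ]]), 'T_tool_cam': array([[ 0.0001, -0.9621, -0.2728,  0.0691],
       [ 1.    , -0.    ,  0.0003,  0.001 ],
       [-0.0003, -0.2728,  0.9621, -0.1419],
       [ 0.    ,  0.    ,  0.    ,  1.    ]])}
```

```bash
python3 - <<'E'
import cv2,numpy as np
im=np.load('/tmp/top.npz')['im'][95:305,90:430][...,::-1]
cv2.imwrite('pics/topc.png',cv2.resize(im,(800,494),interpolation=cv2.INTER_CUBIC))
E
```

```text
(no output)
```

View pics/topc.png

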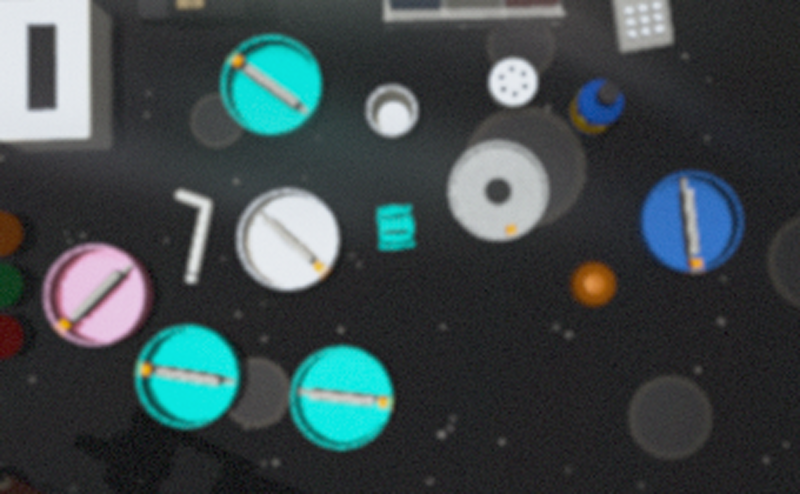

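View pics/side0.png

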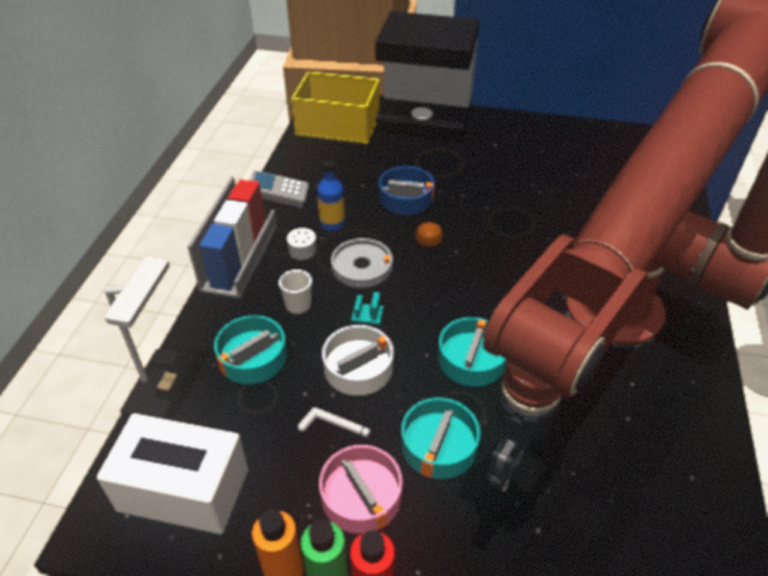

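The top crop shows the white tin at full-frame pixel ≈(212,197), the blue tin at ≈(384,189) and the dock at ≈(302,176), with orange keys at ≈(226,208), (386,207) and (307,192). The pink and turquoise tins are the look-alikes. The bottle stands at the upper right of the dock.

```bash
cat > h.py <<'E'
import numpy as np, cv2
from scipy.spatial.transform import Rotation as R
from plant import *
np.set_printoptions(precision=4,suppress=True)
def Rt(s):
    q=s["tool_rot"]; return R.from_quat([q[1],q[2],q[3],q[0]]).as_matrix()
def rays(name,uv,s=None):
    "origin, world directions of pixels"
    c=camera_params(name); K=c["mtx"]; uv=np.atleast_2d(uv).astype(float)
    a=(uv-K[:2,2])/[K[0,0],K[1,1]]
    if name=="wrist":
        r=np.linalg.norm(a,axis=1)+1e-9
        d=np.c_[a*(np.sin(r)/r)[:,None],np.cos(r)]
        T=np.eye(4);T[:3,:3]=Rt(s);T[:3,3]=s["tool_pos"];T=T@c["T_tool_cam"]
    else:
        d=np.c_[a,np.ones(len(a))];T=c["extrinsics"]
    return T[:3,3],d@T[:3,:3].T
def at_z(name,uv,z,s=None):
    o,d=rays(name,uv,s); return (o+d*((z-o[2])/d[:,2])[:,None])[:,:2]
def orange(im):
    h=cv2.cvtColor(im,cv2.COLOR_RGB2HSV); return cv2.inRange(h,(8,120,120),(25,255,255))
E
python3 - <<'E'
from h import *
im=np.load('/tmp/top.npz')['im']
m=orange(im); n,l,st,c=cv2.connectedComponentsWithStats(m)
def near(u,v):
    i=1+np.argmin(np.hypot(c[1:,0]-u,c[1:,1]-v)); return c[i]
for nm,cu,ku,zc in [("blue",[384,188.4],[386,207],.06),("white",[211.8,198.5],[226,208],.06),("dock",[302.6,176.1],[307,192],.026)]:
    k=near(*ku); C=at_z("top",cu,zc)[0]; k_=at_z("top",k,zc)[0]; d=k_-C
    print(nm,C,"key",k_,"dist",np.linalg.norm(d),"key dir deg",np.degrees(np.arctan2(d[1],d[0])))
print("bottle",at_z("top",[[90+592/2.353,95+125/2.353],[90+607/2.353,95+92/2.353]],0.0), at_z("top",[[90+609/2.353,95+93/2.353]],.185))
s=state();print("tool axes",Rt(s))
print("weight",at_z("top",[[90+593/2.353,95+284/2.353]],0.02),"clip",at_z("top",[[90+396/2.353,95+227/2.353]],.04),"cup",at_z("top",[[90+391/2.353,95+110/2.353]],.075))
E
```

```text
blue [ 0.5308 -0.2794] key [ 0.4707 -0.281 ] dist 0.060085819949863076 key dir deg -178.43554442078462
white [0.5111 0.2935] key [0.479  0.2508] dist 0.05347381062952511 key dir deg -126.8891726838569
dock [ 0.5818 -0.0127] key [ 0.5277 -0.0257] dist 0.055611168625274356 key dir deg -166.50936653766237
bottle [[ 0.6782 -0.1521]
 [ 0.7266 -0.1758]] [[ 0.6918 -0.1481]]
tool axes [[-0.9408  0.3389 -0.0001]
 [ 0.3389  0.9408 -0.0002]
 [ 0.     -0.0003 -1.    ]]
weight [[ 0.4442 -0.143 ]] clip [[0.5321 0.1388]] cup [[0.6951 0.1413]]
```

```bash
cat >> h.py <<'E'
def ang(s): M=Rt(s); return np.degrees(np.arctan2(M[1,0],M[0,0]))
def plan(*wps,s=None,v=44.,w=8.3):
    "rows through waypoints (x,y,z,angle of tool x in world, deg; turn taken as given)"
    s=s or state(); p=np.array(s["tool_pos"]); a=ang(s); out=[]
    for x,y,z,t in wps:
        q=np.array([x,y,z]); da=t-a
        n=max(1,int(np.ceil(max(np.linalg.norm(q-p)*1000/v,abs(da)/w))))
        for i in range(n):
            b=np.radians(a+da*i/n); d=(q-p)/n*1000
            out.append([round(d@[np.cos(b),np.sin(b),0],1),round(d@[np.sin(b),-np.cos(b),0],1),round(-d[2],1),round(-da/n,2)])
        p,a=q,t
    out=[[float(v)for v in r] for r in out]
    for i in range(0,len(out),8): print(out[i:i+8])
E
python3 -c "
from h import *
s=state();print(ang(s),s['tool_pos']);plan((.58,-.013,.23,13.5))"
```

```text
160.19028471490293 [0.2118 0.5879 0.2311]
[[-30.6, -24.5, 0.1, 8.15], [-33.7, -19.9, 0.1, 8.15], [-36.2, -14.9, 0.1, 8.15], [-37.9, -9.6, 0.1, 8.15], [-38.9, -4.2, 0.1, 8.15], [-39.1, 1.4, 0.1, 8.15], [-38.5, 6.9, 0.1, 8.15], [-37.2, 12.3, 0.1, 8.15]]
[[-35.0, 17.5, 0.1, 8.15], [-32.2, 22.3, 0.1, 8.15], [-28.7, 26.6, 0.1, 8.15], [-24.7, 30.4, 0.1, 8.15], [-20.1, 33.6, 0.1, 8.15], [-15.1, 36.1, 0.1, 8.15], [-9.9, 37.9, 0.1, 8.15], [-4.4, 38.9, 0.1, 8.15]]
[[1.2, 39.1, 0.1, 8.15], [6.7, 38.6, 0.1, 8.15]]
```

Request:
step_arm(
  steps=[
    [-30.6,-24.5,0,8.15],
    [-33.7,-19.9,0,8.15],
    [-36.2,-14.9,0,8.15],
    [-37.9,-9.6,0,8.15],
    [-38.9,-4.2,0,8.15],
    [-39.1,1.4,0,8.15],
    [-38.5,6.9,0,8.15],
    [-37.2,12.3,0,8.15],
  ],
  claw=100,
)

```text
time: 1.2
tool_pos: [0.3737, 0.3124, 0.2313]
tool_rot: [0.0, 0.689, 0.725, 0.001]
contact_force: [-0.6, 0.1, -0.4]
gripper_width: 0.999
```

Request:
step_arm(
  steps=[
    [-35,17.5,0,8.15],
    [-32.2,22.3,0,8.15],
    [-28.7,26.6,0,8.15],
    [-24.7,30.4,0,8.15],
    [-20.1,33.6,0,8.15],
    [-15.1,36.1,0,8.15],
    [-9.9,37.9,0,8.15],
    [-4.4,38.9,0,8.15],
  ],
)

```text
time: 2.0
tool_pos: [0.5263, 0.024, 0.2336]
tool_rot: [-0.001, 0.976, 0.215, 0.005]
contact_force: [-0.2, 0.4, -0.3]
gripper_width: 0.995
```

```bash
python3 -c "
from h import *
s=state();print(ang(s),s['tool_pos'],s['time']);plan((.58,-.013,.23,13.5))"
```

```text
24.888959707295022 [0.5263 0.024  0.2336] 2.0
[[16.6, 28.1, 1.8, 5.69], [19.3, 26.3, 1.8, 5.69]]
```

Request:
step_arm(
  steps=[
    [16.6,28.1,1.8,5.69],
    [19.3,26.3,1.8,5.69],
    [0,0,0,0],
  ],
)

```text
time: 2.3
tool_pos: [0.5831, -0.0199, 0.2306]
tool_rot: [-0.001, 0.994, 0.109, 0.005]
contact_force: [-0.3, 0.7, 0.6]
gripper_width: 1.005
```

```bash
python3 - <<'E'
from h import *
s=state();im,d=grab_frame("wrist");print(s["tool_pos"],ang(s))
cv2.imwrite("pics/wdock.png",im[...,::-1]); np.savez("/tmp/wdock.npz",im=im,d=d,p=s["tool_pos"],q=s["tool_rot"])
print(boxes_of("wrist","dock"))
m=orange(im);n,l,st,c=cv2.connectedComponentsWithStats(m)
for i in range(1,n):
    if st[i,4]>40: print(st[i],c[i])
E
```

```text
[ 0.5831 -0.0199  0.2306] 12.513403432282365
[{'box': [185.6, 109.6, 116.3, 111.7], 'p': 0.66}]
[354  79  29  23 284] [365.507   90.2042]
[ 38 204  10  12  68] [ 42.3824 209.5294]
[243 207  12  12 135] [248.3259 212.7037]
[ 298  266   40   35 1055] [317.7213 282.8161]
```

View pics/wdock.png

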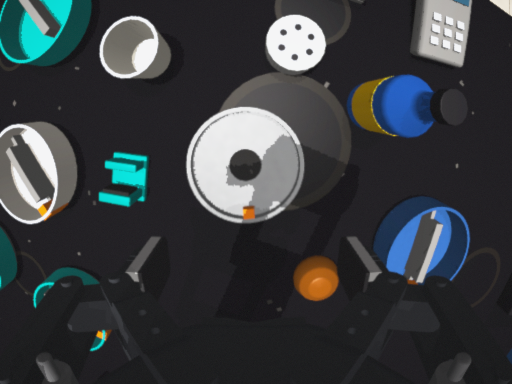

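The wrist picture shows the dock centred at ≈(246,165) with its key at (248,213), the blue tin at the right at ≈(422,240) and the white tin at the left. I'll fit the dock rim.

```bash
cat >> h.py <<'E'
from scipy.optimize import least_squares
def fit_ring(im,s,c0,z,rad,lo,hi,name="wrist",band=.012,nray=180):
    "radial search at height z about c0 for strongest edge at ring of radius rad; returns centre, rms"
    g=cv2.GaussianBlur(im.astype(np.float32).sum(2),(3,3),0); c=np.array(c0,float)
    for it in range(4):
        th=np.linspace(-np.pi,np.pi,nray,endpoint=False); rr=np.arange(rad-band,rad+band,.0005); pts=[]
        for t in th:
            P=np.c_[c[0]+rr*np.cos(t),c[1]+rr*np.sin(t),np.full(len(rr),z)]
            uv=project(P,s,name)
            if uv.min()<2 or uv[:,0].max()>509 or uv[:,1].max()>381: continue
            v=cv2.remap(g,uv[:,0].astype(np.float32)[None],uv[:,1].astype(np.float32)[None],cv2.INTER_LINEAR)[0]
            e=np.gradient(cv2.blur(v[None],(3,1))[0])*hi
            if e.max()>lo: pts.append(P[np.argmax(e),:2])
        pts=np.array(pts)
        f=least_squares(lambda q:np.hypot(*(pts-q).T)-rad,c,loss="soft_l1",f_scale=.001); c=f.x; band=max(.005,band*.7)
    f2=least_squares(lambda q:np.hypot(*(pts-q[:2]).T)-q[2],[*c,rad],loss="soft_l1",f_scale=.001)
    res=np.hypot(*(pts-c).T)-rad
    return c,np.median(abs(res)),len(pts),f2.x
def project(P,s,name="wrist"):
    c=camera_params(name);K=c["mtx"]
    if name=="wrist":
        T=np.eye(4);T[:3,:3]=Rt(s);T[:3,3]=s["tool_pos"];T=T@c["T_tool_cam"]
    else: T=c["extrinsics"]
    q=(np.atleast_2d(P)-T[:3,3])@T[:3,:3]
    if name=="wrist":
        r=np.hypot(q[:,0],q[:,1])+1e-9; a=q[:,:2]/r[:,None]*np.arctan2(r,q[:,2])[:,None]
    else: a=q[:,:2]/q[:,2:]
    return a*[K[0,0],K[1,1]]+K[:2,2]
def kdir(k,c): d=k-c; return np.linalg.norm(d),np.degrees(np.arctan2(d[1],d[0]))
E
sed -i 's/def project(P,s,name="wrist"):/&/' h.py
python3 - <<'E'
from h import *
f=np.load("/tmp/wdock.npz");s=dict(tool_pos=f["p"],tool_rot=f["q"]);im=f["im"]
c0=at_z("wrist",[[246,165]],.026,s)[0];print(c0)
r=fit_ring(im,s,c0,.026,.072,15,-1);print("outer",r)
print("key",kdir(at_z("wrist",[[248.3,212.7]],.026,s)[0],r[0]))
d=f["d"];print("depth centre",d[165,215],"key",d[213,248])
b=fit_ring(im,s,at_z("wrist",[[422,234]],.06,s)[0],.06,.070,10,-1);print("blue rough",b)
E
```

```text
[ 0.5867 -0.0093]
outer (array([ 0.5844, -0.008 ]), np.float64(0.0009933093704449503), 180, array([ 0.5844, -0.008 ,  0.0711]))
key (np.float64(0.05793476163429449), np.float64(-163.28734504757213))
depth centre 0.36569905 key 0.3687334
blue rough (array([ 0.5658, -0.2454]), np.float64(0.0017122412918464391), 45, array([ 0.5636, -0.2468,  0.0679]))
```

```bash
python3 -c "
from h import *
plan((.531,-.279,.23,5))"
```

```text
[[-15.2, 34.8, 0.1, 1.11], [-14.6, 35.1, 0.1, 1.11], [-13.9, 35.4, 0.1, 1.11], [-13.2, 35.6, 0.1, 1.11], [-12.5, 35.9, 0.1, 1.11], [-11.8, 36.1, 0.1, 1.11], [-11.1, 36.3, 0.1, 1.11]]
```

Request:
step_arm(
  steps=[
    [-15,36.5,0,1.1],
    [-14.6,36.5,0,1.1],
    [-14,36.5,0,1.1],
    [-13,36.5,0,1.1],
    [-12.5,36.5,0,1.1],
    [-12,36.5,0,1.1],
    [-11,36.3,0,1.1],
    [0,0,0,0],
  ],
)

```text
time: 3.2
tool_pos: [0.5294, -0.283, 0.2314]
tool_rot: [-0.002, 0.999, 0.053, 0.006]
contact_force: [-0.1, -0.5, -0.4]
gripper_width: 1.002
```

```bash
python3 - <<'E'
from h import *
s=state();im,d=grab_frame("wrist");print(s["tool_pos"],ang(s))
cv2.imwrite("pics/wblue.png",im[...,::-1]); np.savez("/tmp/wblue.npz",im=im,d=d,p=s["tool_pos"],q=s["tool_rot"])
print(boxes_of("wrist","blue_tin"),boxes_of("wrist","blue_tin_key"))
m=orange(im);n,l,st,c=cv2.connectedComponentsWithStats(m)
for i in range(1,n):
    if st[i,4]>40: print(st[i],c[i])
c0=np.array([.531,-.279])
for sg in (-1,1):
    for rad in (.066,.07): print(rad,sg,fit_ring(im,s,c0,.06,rad,8,sg))
E
```

```text
[ 0.5294 -0.283   0.2314] 6.072355524654055
[{'box': [184.9, 108.5, 131.3, 127.1], 'p': 0.84}] [{'box': [52.6, 0.0, 49.5, 29.3], 'p': 0.61}]
[ 126    0   56   51 1056] [162.696   31.8693]
[ 437    0   75  102 4940] [468.8427  47.9551]
[508   0   4  74 166] [510.3313  33.3675]
[ 123  194   46   48 1698] [145.0018 217.3239]
[242 214  14  16  96] [248.9375 218.7604]
[  0 272  14  20 137] [  6.0365 281.0803]
0.066 -1 (array([ 0.5304, -0.2782]), np.float64(0.003999761448170505), 180, array([ 0.5304, -0.2782,  0.07  ]))
0.07 -1 (array([ 0.5303, -0.278 ]), np.float64(2.5468710034476372e-05), 180, array([ 0.5303, -0.278 ,  0.0701]))
0.066 1 (array([ 0.5308, -0.2782]), np.float64(0.0004940158317501969), 168, array([ 0.5308, -0.2782,  0.0656]))
0.07 1 (array([ 0.536 , -0.2789]), np.float64(0.0013809294933110339), 105, array([ 0.5313, -0.2783,  0.0661]))
```

View pics/wblue.png

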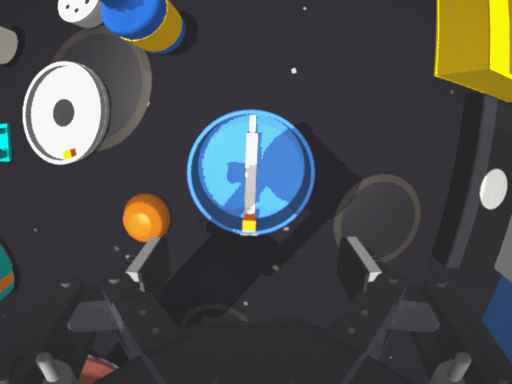

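The blue tin is centred at ≈(251,172) with its key at ≈(249,225), and the divider runs from (252,132) to (249,215). Next I'll get the divider direction.

```bash
cat >> h.py <<'E'
def yaw_of(im,s,c,z0,shift=0):
    "tin yaw from the divider (bright unsaturated) and from the key; c: centre, z0: underside height"
    h=cv2.cvtColor(im,cv2.COLOR_RGB2HSV); vv,uu=np.mgrid[0:384,0:512]; uv=np.c_[uu.ravel(),vv.ravel()]
    P=at_z("wrist",uv,z0+.060,s)-c; r=np.hypot(*P.T)
    k=(cv2.inRange(h,(5,150,130),(32,255,255)).ravel()>0)&(r<.066)&(r>.045)
    K=P[k].mean(0); yk=np.degrees(np.arctan2(-K[1],-K[0])); 
    P=at_z("wrist",uv,z0+.057,s)-c; r=np.hypot(*P.T)
    a=np.radians(yk); t=P@[np.cos(a),np.sin(a)]; n=P@[-np.sin(a),np.cos(a)]
    w=(h[...,1].ravel()<70)&(h[...,2].ravel()>120)&(abs(t)<.042)&(abs(n)<.016)
    f=np.polyfit(t[w],n[w],1)
    return dict(key_r=np.hypot(*K),key_n=int(k.sum()),yaw_key=yk,yaw_div=yk+np.degrees(np.arctan(f[0])),div_off=f[1],nw=int(w.sum()))
E
python3 - <<'E'
from h import *
f=np.load("/tmp/wblue.npz");s=dict(tool_pos=f["p"],tool_rot=f["q"]);im=f["im"]
c=np.array([.5303,-.278]);print(yaw_of(im,s,c,0)); print(ang(s),Rt(s)[:,2])
f=np.load("/tmp/wdock.npz");s=dict(tool_pos=f["p"],tool_rot=f["q"]);im=f["im"]
for sg,rad in((1,.066),(-1,.072)):
    r=fit_ring(im,s,[.5844,-.008],.026,rad,8,sg);print(rad,r)
h=cv2.cvtColor(im,cv2.COLOR_RGB2HSV);k=cv2.inRange(h,(5,150,120),(32,255,255));k[:195]=0;k[:,:235]=0;k[230:]=0;k[:,265:]=0
ys,xs=np.nonzero(k);print(xs.mean(),ys.mean(),xs.min(),xs.max(),ys.min(),ys.max());K=at_z("wrist",[[xs.mean(),ys.mean()]],.026,s)[0];print(kdir(K,np.array([.5844,-.008])))
E
```

```text
{'key_r': np.float64(0.055264154456166434), 'key_n': 190, 'yaw_key': np.float64(4.306591478277267), 'yaw_div': np.float64(3.9702764307402374), 'div_off': np.float64(-3.4057475637647496e-05), 'nw': 838}
6.072355524654055 [ 0.012   0.0049 -0.9999]Traceback (most recent call last):
  File "<stdin>", line 6, in <module>
  File "h.py", line 43, in fit_ring
    uv=project(P,s,name)
  File "h.py", line 54, in project
    c=camera_params(name);K=c["mtx"]
ValueError: time passes only in moves, steps and waits
```

```bash
cat >> h.py <<'E'
import functools, pickle, os
_cp=camera_params
def camera_params(name):
    fn=f"/tmp/cp_{name}.pkl"
    if not os.path.exists(fn): pickle.dump(_cp(name),open(fn,"wb"))
    return pickle.load(open(fn,"rb"))
camera_params=functools.lru_cache(None)(camera_params)
def plan(*wps,s=None,v=44.,w=8.3):
    "rows through waypoints (x,y,z,angle of tool x in world, deg), with the tool's measured tilt"
    s=s or state(); p=np.array(s["tool_pos"]); M=Rt(s); a=ang(s); out=[]
    for x,y,z,t in wps:
        q=np.array([x,y,z]); da=t-a; n=max(1,int(np.ceil(max(np.linalg.norm(q-p)*1000/v,abs(da)/w))))
        for i in range(n):
            out.append([round(float(k),1) for k in ((q-p)/n*1000)@M]+[round(-da/n,2)])
            M=M@R.from_euler("z",-da/n,degrees=True).as_matrix()
        p,a=q,t
    print("tilt",M[:2,2]); [print(out[i:i+8]) for i in range(0,len(out),8)]
E
python3 - <<'E'
from h import *
camera_params("wrist")
f=np.load("/tmp/wdock.npz");s=dict(tool_pos=f["p"],tool_rot=f["q"]);im=f["im"]
for sg,rad in((1,.066),(-1,.072)):
    r=fit_ring(im,s,[.5844,-.008],.026,rad,8,sg);print(rad,r)
h=cv2.cvtColor(im,cv2.COLOR_RGB2HSV);k=cv2.inRange(h,(5,150,120),(32,255,255));k[:195]=0;k[:,:235]=0;k[230:]=0;k[:,265:]=0
ys,xs=np.nonzero(k);print(xs.mean(),ys.mean(),xs.min(),xs.max(),ys.min(),ys.max());K=at_z("wrist",[[xs.mean(),ys.mean()]],.026,s)[0];print(kdir(K,np.array([.5844,-.008])))
plan((.5303,-.278,.10,4),(.5303,-.278,.026,4),v=30)
E
```

```text
0.066 (array([ 0.5848, -0.0082]), np.float64(1.732613394636595e-05), 159, array([ 0.5848, -0.0082,  0.066 ]))
0.072 (array([ 0.5843, -0.008 ]), np.float64(0.0009807063313993156), 180, array([ 0.5843, -0.008 ,  0.0711]))
248.256 212.584 243 254 207 218
(np.float64(0.05786797675703097), np.float64(-163.37853831394398))
tilt [0.0124 0.0067]
[[-0.4, -0.1, 26.3, np.float64(0.46)], [-0.4, -0.1, 26.3, np.float64(0.46)], [-0.4, -0.1, 26.3, np.float64(0.46)], [-0.4, -0.1, 26.3, np.float64(0.46)], [-0.4, -0.1, 26.3, np.float64(0.46)], [-0.3, 0.1, 24.7, 0.0], [-0.3, 0.1, 24.7, 0.0], [-0.3, 0.1, 24.7, 0.0]]
```

Request:
step_arm(
  steps=[
    [-0.4,-0.1,26,0.45],
    [-0.4,-0.1,26,0.45],
    [-0.4,-0.1,26,0.45],
    [-0.4,-0.1,26,0.45],
    [-0.4,-0.1,20,0.45],
    [0,0,0,0],
  ],
  claw=75,
)

```text
time: 3.95
tool_pos: [0.5338, -0.2667, 0.1068]
tool_rot: [-0.003, 0.999, 0.043, 0.009]
contact_force: [-0.8, 1.1, -0.1]
gripper_width: 0.749
```

```bash
python3 -c "
from h import *
s=state();print(s['tool_pos'],ang(s));plan((.5303,-.278,.026,4),v=20)"
```

```text
[ 0.5338 -0.2667  0.1068] 4.968943195643396
tilt [0.0177 0.0061]
[[-1.2, 2.3, 16.1, np.float64(0.19)], [-1.2, 2.3, 16.1, np.float64(0.19)], [-1.2, 2.3, 16.1, np.float64(0.19)], [-1.2, 2.3, 16.1, np.float64(0.19)], [-1.1, 2.3, 16.1, np.float64(0.19)]]
```

Request:
step_arm(
  steps=[
    [-5,10.5,10,1],
    [-0.5,0,30,0],
  ],
)

```text
time: 4.15
tool_pos: [0.5342, -0.2784, 0.0723]
tool_rot: [0.001, 0.999, 0.036, 0.014]
contact_force: [-0.2, -0.2, -0.3]
gripper_width: 0.748
```

```bash
python3 -c "
from h import *
for i in range(3):
  s=state();print(s['tool_pos'],ang(s),s['joint_vel'])
plan((.5303,-.278,.026,4),v=50)"
```

```text
[ 0.5342 -0.2784  0.0723] 4.1719352902618025 [ 0.0344  0.3729  0.1649  0.0206 -0.5428 -0.0083]
[ 0.5342 -0.2784  0.0723] 4.1719352902618025 [ 0.0344  0.3729  0.1649  0.0206 -0.5428 -0.0083]
[ 0.5342 -0.2784  0.0723] 4.1719352902618025 [ 0.0344  0.3729  0.1649  0.0206 -0.5428 -0.0083]
tilt [ 0.0274 -0.0008]
[[-5.2, -0.8, 46.2, np.float64(0.17)]]
```

```bash
cat >> h.py <<'E'
def settle(n=2):
    for i in range(n): grab_frame("wrist")
    s=state(); print(s["time"],s["tool_pos"],"ang",round(ang(s),2),"tilt",Rt(s)[:2,2],"F",s["contact_force"],"w",round(s["gripper_width"],3)); return s
E
python3 -c "
from h import *
settle(1);settle(1);settle(1);plan((.5303,-.278,.026,4),v=50)"
```

```text
4.2 [ 0.5306 -0.2755  0.0652] ang 4.16 tilt [0.0185 0.006 ] F [-3.031   2.002  -4.0983] w 0.752
4.25 [ 0.5298 -0.275   0.0657] ang 4.15 tilt [0.0161 0.0077] F [-0.399   0.2858 -1.4038] w 0.752
4.3 [ 0.5307 -0.2756  0.0675] ang 4.16 tilt [0.0181 0.0063] F [-0.3194  0.3309  0.5106] w 0.743
tilt [0.0181 0.0063]
[[-1.3, 2.6, 41.4, np.float64(0.16)]]
```

Request:
step_arm(
  steps=[
    [-1.3,2.6,41,0.2],
  ],
)

```text
time: 4.4
tool_pos: [0.5361, -0.2819, 0.0344]
tool_rot: [0.002, 0.999, 0.035, 0.016]
contact_force: [1.3, -0.5, 0.6]
gripper_width: 0.753
```

```bash
python3 -c "
from h import *
settle(3)"
```

```text
4.55 [ 0.5291 -0.2773  0.0254] ang 3.94 tilt [0.0149 0.0085] F [0.3977 0.2158 0.377 ] w 0.751
```

Request:
step_arm(
  steps=[
    [0,0,0,0],
  ],
  claw=0,
)

```text
time: 4.65
tool_pos: [0.5303, -0.2782, 0.0277]
tool_rot: [-0.003, 0.999, 0.034, 0.009]
contact_force: [-0.2, 0.6, 1.8]
gripper_width: 0.598
```

```bash
python3 -c "
from h import *
settle(4);settle(4)"
```

```text
4.85 [ 0.5303 -0.2782  0.0276] ang 3.95 tilt [0.0178 0.0065] F [ 0.0599 -0.2604 -0.2693] w 0.243
5.05 [ 0.5302 -0.2781  0.0274] ang 3.95 tilt [0.0172 0.0067] F [-0.7978  1.4379  6.0878] w 0.132
```

Request:
step_arm(
  steps=[
    [0,0,-20,0],
    [0,0,-40,0],
    [0,0,-40,0],
  ],
)

```text
time: 5.35
tool_pos: [0.5228, -0.2746, 0.1202]
tool_rot: [-0.009, 0.999, 0.035, 0.001]
contact_force: [1.7, -0.7, -2.5]
gripper_width: 0.132
```

```bash
python3 -c "
from h import *
settle(3);plan((.5848,-.0082,.135,16.4),v=40)"
```

```text
5.5 [ 0.5257 -0.2767  0.1238] ang 3.95 tilt [0.0096 0.0122] F [-0.7164 -0.0388 -3.0754] w 0.13
tilt [0.0096 0.0122]
[[11.1, -37.7, -1.0, np.float64(-1.78)], [12.3, -37.3, -1.0, np.float64(-1.78)], [13.4, -36.9, -1.0, np.float64(-1.78)], [14.5, -36.5, -1.0, np.float64(-1.78)], [15.7, -36.0, -1.0, np.float64(-1.78)], [16.8, -35.5, -1.0, np.float64(-1.78)], [17.9, -35.0, -1.0, np.float64(-1.78)]]
```

Request:
step_arm(
  steps=[
    [11,-37.7,-1,-1.78],
    [12.3,-37.3,-1,-1.78],
    [13.4,-36.9,-1,-1.78],
    [14.5,-36.5,-1,-1.78],
    [15.7,-36,-1,-1.78],
    [16.8,-35.5,-1,-1.78],
  ],
)

```text
time: 6.1
tool_pos: [0.5685, -0.0407, 0.1173]
tool_rot: [-0.01, 0.992, 0.126, -0.005]
contact_force: [1.5, -0.0, -1.9]
gripper_width: 0.131
```

```bash
python3 - <<'E'
from h import *
s=settle(3);im,d=grab_frame("wrist"); np.savez("/tmp/wh.npz",im=im,d=d,p=s["tool_pos"],q=s["tool_rot"])
cv2.imwrite("pics/wheld.png",im[...,::-1])
z0=s["tool_pos"][2]-.0275
c0=s["tool_pos"][:2]
for rad,sg in((.07,-1),(.066,1)): r=fit_ring(im,s,c0,z0+.06,rad,8,sg);print(rad,r)
print(yaw_of(im,s,r[0],z0)); plan((.5848,-.0082,.12,16.4),v=40)
E
```

```text
6.25 [ 0.5685 -0.0403  0.1172] ang 14.64 tilt [-0.0121  0.0189] F [ 0.7227 -1.3129 -2.82  ] w 0.13
0.07 (array([ 0.5693, -0.0391]), np.float64(0.0004624491108192047), 88, array([ 0.57  , -0.0389,  0.0695]))
0.066 (array([ 0.5692, -0.0393]), np.float64(0.0005035941684606027), 102, array([ 0.57  , -0.0391,  0.0653]))h.py:69: RuntimeWarning: Mean of empty slice.
  K=P[k].mean(0); yk=np.degrees(np.arctan2(-K[1],-K[0]));
  ret = um.true_divide(
Traceback (most recent call last):
  File "h.py", line 73, in yaw_of
    f=np.polyfit(t[w],n[w],1)
TypeError: expected non-empty vector for x
```

View pics/wheld.png

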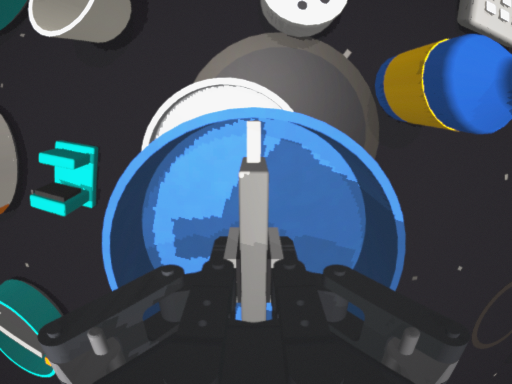

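The blue tin is held upright, with its rim ring around ≈(255,230) and the dock visible behind it. The tool has picked up about 1.5° of tilt from chained rows. I'll take that out with an up move that settles, then down moves that are chained.

Request:
step_arm(
  steps=[
    [23.5,-27,-33,-1.8],
  ],
)

```text
time: 6.4
tool_pos: [0.5796, -0.0125, 0.1437]
tool_rot: [-0.011, 0.99, 0.14, -0.012]
contact_force: [0.9, 0.5, -3.6]
gripper_width: 0.13
```

```bash
cat >> h.py <<'E'
def tilt_rel(s,Mg):
    "tin's up axis (world xy) if gripped level at tool rotation Mg"
    return (Rt(s)@Mg.T@[0,0,1])[:2]
def mg(a,tx,ty):
    "tool rotation from angle (deg) and tilt xy"
    z=np.array([tx,ty,-np.sqrt(1-tx*tx-ty*ty)]); x=np.array([np.cos(np.radians(a)),np.sin(np.radians(a)),0]); x[2]=-(x[:2]@z[:2])/z[2]; x/=np.linalg.norm(x)
    return np.c_[x,np.cross(z,x),z]
E
python3 -c "
from h import *
s=settle(4);print(tilt_rel(s,mg(3.95,.0172,.0067)))"
```

```text
6.6 [ 0.5852 -0.0112  0.1511] ang 16.29 tilt [-0.0111  0.0175] F [-0.8411 -0.615  -2.7057] w 0.132
[ 0.0264 -0.0073]
```

Request:
step_arm(
  steps=[
    [0,0,45,0],
    [0,0,0,0],
  ],
)

```text
time: 6.8
tool_pos: [0.5829, -0.0129, 0.103]
tool_rot: [-0.009, 0.99, 0.14, -0.006]
contact_force: [-1.5, -0.2, -5.8]
gripper_width: 0.128
```

```bash
python3 -c "
from h import *
s=settle(4);print(tilt_rel(s,mg(3.95,.0172,.0067)))"
```

```text
7.0 [ 0.5906 -0.0135  0.1136] ang 16.13 tilt [0.0048 0.0144] F [-0.5307 -0.2404 -2.5115] w 0.129
[ 0.0106 -0.0042]
```

Request:
step_arm(
  steps=[
    [0,0,-45,0],
  ],
)

```text
time: 7.1
tool_pos: [0.5861, -0.014, 0.1529]
tool_rot: [-0.009, 0.99, 0.14, -0.003]
contact_force: [-0.8, 0.2, -3.6]
gripper_width: 0.126
```

```bash
python3 -c "
from h import *
s=settle(4);print(tilt_rel(s,mg(3.95,.0172,.0067)))"
```

```text
7.3 [ 0.5924 -0.0147  0.1624] ang 16.11 tilt [0.0113 0.0133] F [ 0.3345  0.5461 -2.6726] w 0.129
[ 0.0041 -0.0031]
```

```bash
python3 - <<'E'
from h import *
s=state();im,d=grab_frame("wrist")
z0=s["tool_pos"][2]-.0275
for rad,sg in((.07,-1),(.066,1)): r=fit_ring(im,s,s["tool_pos"][:2],z0+.06,rad,8,sg);print(rad,r,r[0]-s["tool_pos"][:2],r[3][:2]-s["tool_pos"][:2])
c0=[.5848,-.0082]
print(fit_ring(im,s,c0,.026,.066,8,1),s["tool_pos"])
plan((.5848,-.0082,.0765,16.4),v=49)
E
```

```text
0.07 (array([ 0.5923, -0.0138]), np.float64(0.00010702459658210733), 96, array([ 0.5928, -0.0137,  0.0696])) [-0.0001  0.0009] [0.0004 0.001 ]
0.066 (array([ 0.5923, -0.014 ]), np.float64(0.00047010361169891324), 100, array([ 0.593 , -0.0138,  0.0654])) [-0.0001  0.0007] [0.0006 0.001 ]
(array([0.585 , 0.0037]), np.float64(0.0014332725598470014), 45, array([0.583 , 0.0039, 0.0678])) [ 0.5924 -0.0147  0.1624]
tilt [0.0074 0.0139]
[[-2.6, -3.4, 41.9, np.float64(-0.14)], [-2.6, -3.4, 41.9, np.float64(-0.14)]]
```

Request:
step_arm(
  steps=[
    [-7.5,-4,46,-0.3],
  ],
)

```text
time: 7.45
tool_pos: [0.5889, -0.0131, 0.1212]
tool_rot: [-0.004, 0.99, 0.143, 0.012]
contact_force: [1.1, -1.7, -1.6]
gripper_width: 0.129
```

```bash
python3 -c "
from h import *
s=settle(4);print(tilt_rel(s,mg(3.95,.0172,.0067)));plan((.5848,-.0091,.066,16.4),v=60)"
```

```text
7.65 [ 0.5813 -0.0118  0.112 ] ang 16.41 tilt [0.0024 0.0147] F [-0.1261  0.1429 -2.4644] w 0.132
[ 0.0129 -0.0044]
tilt [0.0024 0.0147]
[[3.8, -1.0, 46.0, np.float64(0.01)]]
```

Request:
step_arm(
  steps=[
    [3.8,-1,42,0],
  ],
)

```text
time: 7.75
tool_pos: [0.5918, -0.0103, 0.0784]
tool_rot: [-0.005, 0.99, 0.143, 0.01]
contact_force: [1.7, -0.3, -2.2]
gripper_width: 0.134
```

```bash
python3 -c "
from h import *
M=mg(3.95,.0172,.0067)
for i in range(3): s=settle(2);print(tilt_rel(s,M))
plan((.5848,-.0091,.062,16.4),v=60)"
```

```text
7.85 [ 0.5821 -0.0086  0.0663] ang 16.42 tilt [-0.0055  0.0159] F [-1.4113  0.8543 -4.5444] w 0.128
[ 0.0208 -0.0057]
7.95 [ 0.585  -0.0091  0.0706] ang 16.41 tilt [0.0019 0.0147] F [-0.2189 -0.6839 -2.2607] w 0.131
[ 0.0135 -0.0045]
8.05 [ 0.5866 -0.0094  0.0728] ang 16.41 tilt [0.0064 0.0141] F [ 1.6242  1.422  -2.2024] w 0.126
[ 0.0089 -0.0038]
tilt [0.0064 0.0141]
[[-1.7, -0.7, 10.8, np.float64(0.01)]]
```

```bash
python3 -c "
from h import *
M=mg(3.95,.0172,.0067)
for i in range(4): s=settle(2);print(tilt_rel(s,M))
plan((.5848,-.0091,.060,16.4),v=60)"
```

```text
8.15 [ 0.5866 -0.0095  0.0728] ang 16.41 tilt [0.0068 0.014 ] F [-0.1642  0.0191 -2.9878] w 0.124
[ 0.0086 -0.0037]
8.25 [ 0.586  -0.0093  0.072 ] ang 16.41 tilt [0.0055 0.0142] F [ 0.4511 -0.4881 -2.0778] w 0.128
[ 0.0098 -0.004 ]
8.35 [ 0.5854 -0.0092  0.0712] ang 16.41 tilt [0.0041 0.0144] F [ 0.1383 -0.3946 -3.1742] w 0.125
[ 0.0112 -0.0042]
8.45 [ 0.585  -0.0091  0.0705] ang 16.41 tilt [0.0031 0.0146] F [ 0.4439  0.1451 -2.4215] w 0.128
[ 0.0122 -0.0043]
tilt [0.0031 0.0146]
[[-0.2, 0.1, 10.5, np.float64(0.01)]]
```

Request:
step_arm(
  steps=[
    [-0.2,0,13,0],
  ],
)

```text
time: 8.55
tool_pos: [0.5866, -0.0093, 0.0594]
tool_rot: [-0.006, 0.99, 0.143, 0.005]
contact_force: [0.9, 0.9, -2.1]
gripper_width: 0.128
```

```bash
python3 -c "
from h import *
M=mg(3.95,.0172,.0067)
s=settle(3);s=settle(3);print(tilt_rel(s,M))
plan((.5848,-.0091,.048,16.4),v=60)"
```

```text
8.7 [ 0.5833 -0.0088  0.0556] ang 16.41 tilt [-0.0005  0.0151] F [-0.2467  0.3041 -2.6934] w 0.128
8.85 [ 0.5847 -0.009   0.0572] ang 16.41 tilt [0.0027 0.0146] F [ 0.3553  0.6835 -3.1588] w 0.13
[ 0.0127 -0.0044]
tilt [0.0027 0.0146]
[[0.0, 0.2, 9.2, np.float64(0.01)]]
```

Request:
step_arm(
  steps=[
    [0,0,8,0],
  ],
)

```text
time: 8.95
tool_pos: [0.5861, -0.0091, 0.0506]
tool_rot: [-0.007, 0.99, 0.143, 0.004]
contact_force: [-0.1, -0.1, -3.0]
gripper_width: 0.132
```

```bash
python3 -c "
from h import *
M=mg(3.95,.0172,.0067)
s=settle(3);s=settle(3);print(tilt_rel(s,M))
plan((.5848,-.0091,.0425,16.4),v=60)"
```

```text
9.1 [ 0.584  -0.0088  0.0483] ang 16.41 tilt [0.0009 0.0149] F [ 0.0076 -0.1066 -2.9397] w 0.127
9.25 [ 0.5847 -0.0089  0.0493] ang 16.41 tilt [0.0027 0.0147] F [-0.0185 -0.2619 -2.9314] w 0.13
[ 0.0126 -0.0044]
tilt [0.0027 0.0147]
[[-0.1, 0.3, 6.8, np.float64(0.01)]]
```

Request:
step_arm(
  steps=[
    [0,0,7,0],
  ],
)

```text
time: 9.35
tool_pos: [0.5859, -0.0089, 0.0435]
tool_rot: [-0.007, 0.99, 0.143, 0.004]
contact_force: [-8.7, 5.4, 14.9]
gripper_width: 0.129
```

```bash
python3 -c "
from h import *
M=mg(3.95,.0172,.0067)
s=settle(3);s=settle(3);print(tilt_rel(s,M))"
```

```text
9.5 [ 0.5859 -0.0088  0.0433] ang 16.41 tilt [0.0051 0.0145] F [-0.3006  1.288   1.7067] w 0.128
9.65 [ 0.5858 -0.0088  0.0432] ang 16.41 tilt [0.0052 0.0145] F [0.0786 2.2836 3.11  ] w 0.128
[ 0.0101 -0.0042]
```

Request:
step_arm(
  steps=[
    [0,0,0,0],
    [0,0,0,0],
    [0,0,0,0],
  ],
  claw=75,
)

```text
time: 9.95
tool_pos: [0.5853, -0.0089, 0.0427]
tool_rot: [-0.007, 0.99, 0.143, 0.003]
contact_force: [-0.5, 0.3, 0.2]
gripper_width: 0.636
```

```bash
python3 -c "
from h import *
s=settle(2)"
```

```text
10.05 [ 0.5853 -0.0089  0.0426] ang 16.41 tilt [0.0039 0.0144] F [ 0.405  -0.4523  1.3234] w 0.749
```

Request:
step_arm(
  steps=[
    [0,0,-20,0],
    [0,0,-45,0],
    [0,0,-45,0],
    [0,0,-45,0],
    [0,0,-45,0],
  ],
)

```text
time: 10.55
tool_pos: [0.5782, -0.0112, 0.2367]
tool_rot: [-0.01, 0.99, 0.142, -0.009]
contact_force: [0.8, 0.2, -0.9]
gripper_width: 0.749
```

```bash
python3 - <<'E'
from h import *
settle(5); s=state();im,d=grab_frame("wrist"); np.savez("/tmp/wb2.npz",im=im,d=d,p=s["tool_pos"],q=s["tool_rot"])
cv2.imwrite("pics/wb2.png",im[...,::-1])
r=fit_ring(im,s,[.5848,-.0082],.076,.07,8,-1);print(r)
r2=fit_ring(im,s,[.5848,-.0082],.076,.066,8,1);print(r2)
print(yaw_of(im,s,r[0],.016))
print(fit_ring(im,s,[.5848,-.0082],.082,.07,8,-1))
# rim plane from depth
th=np.linspace(0,2*np.pi,60,endpoint=False)
for rad in(.068,):
    P=np.c_[r[0][0]+rad*np.cos(th),r[0][1]+rad*np.sin(th),np.full(60,.076)];uv=np.round(project(P,s)).astype(int)
    o,dr=rays("wrist",uv,s);T=Rt(s)@camera_params("wrist")["T_tool_cam"][:3,:3]
    dep=d[uv[:,1],uv[:,0]]; X=o+dr*(dep/(dr@T[:,2]))[:,None]
    ok=abs(X[:,2]-.076)<.02; A=np.c_[X[ok,:2]-r[0],np.ones(ok.sum())]
    f=least_squares(lambda q:A@q-X[ok,2],[0,0,.076],loss="soft_l1",f_scale=.002).x;print("rim plane",f,ok.sum())
E
```

```text
10.8 [ 0.5786 -0.0112  0.235 ] ang 16.39 tilt [-0.0191  0.0178] F [ 0.3939  0.911  -0.8125] w 0.752
(array([ 0.5858, -0.0078]), np.float64(3.649659619607559e-05), 180, array([ 0.5858, -0.0078,  0.07  ]))
(array([ 0.5862, -0.0079]), np.float64(0.000474345354911504), 173, array([ 0.5863, -0.0078,  0.0656]))
{'key_r': np.float64(0.055511050874395326), 'key_n': 204, 'yaw_key': np.float64(16.26088181529988), 'yaw_div': np.float64(16.563667223262556), 'div_off': np.float64(-0.00010628274184473092), 'nw': 904}
(array([ 0.5871, -0.0075]), np.float64(0.0014861647579816409), 180, array([ 0.5871, -0.0075,  0.0686]))
rim plane [0.0008 0.0023 0.0752] 60
```

View pics/wb2.png

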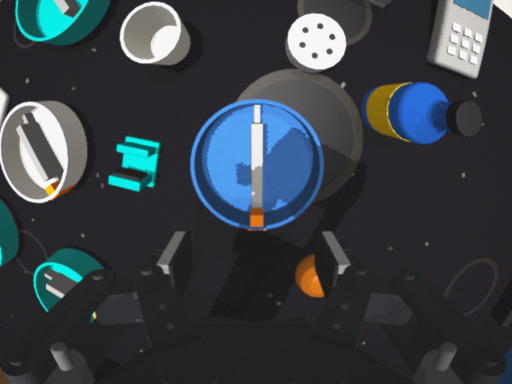

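Blue is home: the rim fit at 76 mm height is exact, the rim plane is level, and the yaw is 16.4°, which matches the dock. In the picture the tin is centred at ≈(257,165) with its key at (257,218). Next is the white tin.

```bash
python3 -c "
from h import *
plan((.511,.293,.235,52),v=46)"
```

```text
tilt [-0.0215  0.0182]
[[3.1, -44.4, 0.8, np.float64(-5.09)], [7.0, -43.9, 0.8, np.float64(-5.09)], [10.9, -43.1, 0.8, np.float64(-5.09)], [14.7, -42.0, 0.8, np.float64(-5.09)], [18.3, -40.5, 0.8, np.float64(-5.09)], [21.8, -38.7, 0.8, np.float64(-5.09)], [25.2, -36.7, 0.8, np.float64(-5.09)]]
```

Request:
step_arm(
  steps=[
    [3,-44.4,0.8,-5.1],
    [7,-43.9,0.8,-5.1],
    [10.9,-43.1,0.8,-5.1],
    [14.7,-42,0.8,-5.1],
    [18.3,-40.5,0.8,-5.1],
    [21.8,-38.7,0.8,-5.1],
    [25.2,-36.7,0.8,-5.1],
  ],
)

```text
time: 11.55
tool_pos: [0.4998, 0.2961, 0.216]
tool_rot: [-0.017, 0.895, 0.445, -0.02]
contact_force: [0.7, 0.6, -0.1]
gripper_width: 0.749
```

```bash
python3 - <<'E'
from h import *
settle(6); s=state();im,d=grab_frame("wrist"); np.savez("/tmp/ww.npz",im=im,d=d,p=s["tool_pos"],q=s["tool_rot"])
cv2.imwrite("pics/ww.png",im[...,::-1])
r=fit_ring(im,s,[.511,.2935],.06,.07,8,-1);print(r)
print(fit_ring(im,s,r[0],.06,.066,8,-1))
print(yaw_of(im,s,r[0],0))
plan((*r[0],.2,53),v=46)
E
```

```text
11.85 [0.5013 0.294  0.2173] ang 52.57 tilt [-0.0483  0.0128] F [-0.0375 -0.3106  0.0763] w 0.753
(array([0.5184, 0.2942]), np.float64(6.522538677099232e-05), 180, array([0.5184, 0.2942, 0.0702]))
(array([0.5183, 0.2942]), np.float64(0.0040000000000000036), 180, array([0.5183, 0.2942, 0.07  ]))
{'key_r': np.float64(0.05849212003968345), 'key_n': 148, 'yaw_key': np.float64(46.113600441757114), 'yaw_div': np.float64(46.46383025658285), 'div_off': np.float64(-9.113755710325074e-05), 'nw': 2311}
tilt [-0.0476  0.0132]
[[10.9, 13.7, 17.0, np.float64(-0.48)]]
```

View pics/ww.png

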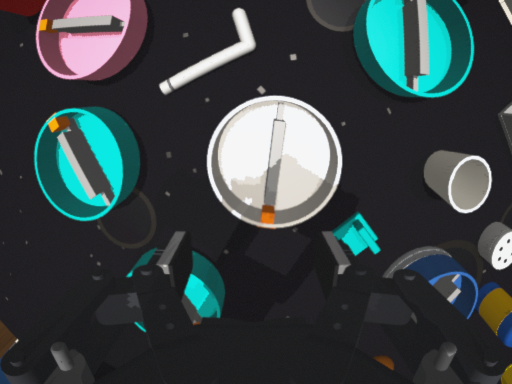

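The white tin is centred at ≈(275,160) with its key at (268,214), at (0.518, 0.294), yaw ≈46°. The tool tilt is now 2.8°, so I'll reduce it before grasping.

Request:
step_arm(
  steps=[
    [30,-2,-36,6.4],
  ],
)

```text
time: 12.0
tool_pos: [0.5147, 0.3135, 0.2434]
tool_rot: [-0.015, 0.921, 0.388, -0.029]
contact_force: [1.3, 0.3, -1.3]
gripper_width: 0.748
```

```bash
python3 -c "
from h import *
settle(4);settle(4)"
```

```text
12.2 [0.5212 0.3175 0.2544] ang 46.07 tilt [-0.0456  0.0139] F [-0.1447 -0.1678 -0.5991] w 0.75
12.4 [0.5197 0.3173 0.2523] ang 46.09 tilt [-0.049   0.0125] F [ 0.3257 -0.1508  0.43  ] w 0.75
```

Request:
step_arm(
  steps=[
    [-18,17,38,0],
    [0,0,0,0],
  ],
)

```text
time: 12.6
tool_pos: [0.5154, 0.2912, 0.2101]
tool_rot: [-0.015, 0.92, 0.391, -0.022]
contact_force: [-1.0, 0.5, -1.9]
gripper_width: 0.749
```

```bash
python3 -c "
from h import *
settle(4);s=settle(4);print(s['joint_pos'],s['joint_vel'])"
```

```text
12.8 [0.5218 0.2959 0.2221] ang 46.21 tilt [-0.0348  0.0193] F [0.0312 0.6508 0.6145] w 0.746
13.0 [0.5216 0.2959 0.2216] ang 46.23 tilt [-0.0353  0.0188] F [-0.2147 -0.3996  0.0556] w 0.751
[0.3777 0.0138 1.6693 0.0306 1.4844 1.1387] [-0.001   0.0037  0.0119 -0.0016  0.0016 -0.0005]
```

Request:
step_arm(
  steps=[
    [-30,34,-18,0],
  ],
)

```text
time: 13.1
tool_pos: [0.5245, 0.253, 0.2367]
tool_rot: [-0.017, 0.918, 0.395, -0.014]
contact_force: [0.6, -0.5, 0.7]
gripper_width: 0.751
```

```bash
python3 -c "
from h import *
settle(4)"
```

```text
13.3 [0.5269 0.2504 0.2402] ang 46.16 tilt [-0.0328  0.0201] F [-0.2521  1.1039 -1.1433] w 0.749
```

Request:
step_arm(
  steps=[
    [-30,34,-18,0],
  ],
)

```text
time: 13.4
tool_pos: [0.5292, 0.2078, 0.2543]
tool_rot: [-0.017, 0.919, 0.395, -0.014]
contact_force: [0.1, -0.5, 0.3]
gripper_width: 0.75
```

```bash
python3 -c "
from h import *
settle(4)"
```

```text
13.6 [0.5315 0.2051 0.2575] ang 46.12 tilt [-0.032   0.0209] F [ 0.1729  0.0358 -0.1427] w 0.751
```

Request:
step_arm(
  steps=[
    [-30,34,-18,0],
  ],
)

```text
time: 13.7
tool_pos: [0.5336, 0.1631, 0.271]
tool_rot: [-0.018, 0.919, 0.395, -0.013]
contact_force: [1.2, -0.6, -0.0]
gripper_width: 0.751
```

```bash
python3 -c "
from h import *
settle(4)"
```

```text
13.9 [0.5357 0.1602 0.2743] ang 46.11 tilt [-0.0321  0.0217] F [ 0.9812  0.2816 -0.1413] w 0.749
```

Request:
step_arm(
  steps=[
    [-30,34,-18,0],
  ],
)

```text
time: 14.0
tool_pos: [0.538, 0.1186, 0.2875]
tool_rot: [-0.018, 0.918, 0.395, -0.013]
contact_force: [-0.3, 0.4, -1.2]
gripper_width: 0.747
```

```bash
python3 -c "
from h import *
settle(4)"
```

```text
14.2 [0.54   0.1155 0.2907] ang 46.12 tilt [-0.0326  0.0225] F [-0.3416  0.5763 -0.6331] w 0.751
```

Request:
step_arm(
  steps=[
    [-30,34,-18,0],
  ],
)

```text
time: 14.3
tool_pos: [0.5424, 0.0742, 0.3038]
tool_rot: [-0.019, 0.918, 0.395, -0.013]
contact_force: [0.4, -1.2, 0.3]
gripper_width: 0.75
```

```bash
python3 -c "
from h import *
settle(4)"
```

```text
14.5 [0.5442 0.0708 0.3069] ang 46.13 tilt [-0.0334  0.0233] F [-0.5809  0.4949  0.1523] w 0.748
```

Request:
step_arm(
  steps=[
    [0,0,38,0],
    [0,0,38,0],
    [0,0,0,0],
  ],
)

```text
time: 14.8
tool_pos: [0.5409, 0.0777, 0.2278]
tool_rot: [-0.018, 0.919, 0.394, -0.011]
contact_force: [0.2, 0.3, -1.3]
gripper_width: 0.749
```

```bash
python3 -c "
from h import *
settle(6)"
```

```text
15.1 [0.5458 0.0762 0.2372] ang 46.33 tilt [-0.0184  0.0247] F [0.0738 0.5117 0.6842] w 0.75
```

Request:
step_arm(
  steps=[
    [0,0,-48,0],
  ],
)

```text
time: 15.2
tool_pos: [0.5428, 0.0752, 0.2776]
tool_rot: [-0.018, 0.919, 0.393, -0.01]
contact_force: [0.6, 0.2, -0.9]
gripper_width: 0.748
```

```bash
python3 -c "
from h import *
settle(5)"
```

```text
15.45 [0.5475 0.075  0.2866] ang 46.32 tilt [-0.0149  0.0247] F [ 0.5536  0.1921 -0.5768] w 0.749
```

Request:
step_arm(
  steps=[
    [0,0,48,0],
    [0,0,0,0],
  ],
)

```text
time: 15.65
tool_pos: [0.5455, 0.0761, 0.2358]
tool_rot: [-0.015, 0.919, 0.393, -0.003]
contact_force: [-1.6, -0.2, -2.2]
gripper_width: 0.746
```

```bash
python3 -c "
from h import *
settle(5)"
```

```text
15.9 [0.5526 0.076  0.249 ] ang 46.31 tilt [0.0047 0.0246] F [-0.5453  0.215  -0.3348] w 0.749
```

Request:
step_arm(
  steps=[
    [0,0,-48,0],
  ],
)

```text
time: 16.0
tool_pos: [0.549, 0.0749, 0.2894]
tool_rot: [-0.013, 0.919, 0.393, 0.001]
contact_force: [0.6, 0.6, -0.6]
gripper_width: 0.751
```

```bash
python3 -c "
from h import *
settle(5)"
```

```text
16.25 [0.5534 0.0748 0.2984] ang 46.32 tilt [0.009  0.0245] F [ 0.1323 -0.0935 -0.4104] w 0.749
```

Request:
step_arm(
  steps=[
    [0,0,48,0],
    [0,0,0,0],
  ],
)

```text
time: 16.45
tool_pos: [0.5529, 0.076, 0.2482]
tool_rot: [-0.01, 0.919, 0.393, 0.008]
contact_force: [0.0, -0.2, -2.0]
gripper_width: 0.748
```

```bash
python3 -c "
from h import *
settle(5)"
```

```text
16.7 [0.5595 0.0759 0.2613] ang 46.34 tilt [0.0288 0.0244] F [-0.3138  0.1819 -0.2985] w 0.749
```

Request:
step_arm(
  steps=[
    [25.5,-36,13,0],
  ],
)

```text
time: 16.8
tool_pos: [0.5545, 0.1169, 0.2535]
tool_rot: [-0.003, 0.92, 0.391, 0.021]
contact_force: [-0.1, 1.1, -0.1]
gripper_width: 0.748
```

```bash
python3 -c "
from h import *
settle(4)"
```

```text
17.0 [0.5521 0.1201 0.2509] ang 46.43 tilt [0.0313 0.0242] F [ 0.5147 -0.2151  1.225 ] w 0.751
```

Request:
step_arm(
  steps=[
    [25.5,-36,13,0],
  ],
)

```text
time: 17.1
tool_pos: [0.5469, 0.1608, 0.2421]
tool_rot: [-0.003, 0.92, 0.391, 0.022]
contact_force: [0.3, 0.5, 0.5]
gripper_width: 0.749
```

```bash
python3 -c "
from h import *
settle(4)"
```

```text
17.3 [0.5444 0.1636 0.2395] ang 46.48 tilt [0.0324 0.0238] F [-0.433  -0.2011  0.2324] w 0.749
```

Request:
step_arm(
  steps=[
    [25.5,-36,13,0],
  ],
)

```text
time: 17.4
tool_pos: [0.5394, 0.2039, 0.2305]
tool_rot: [-0.003, 0.92, 0.391, 0.022]
contact_force: [0.2, 0.8, 1.2]
gripper_width: 0.748
```

```bash
python3 -c "
from h import *
settle(4)"
```

```text
17.6 [0.5367 0.2067 0.2278] ang 46.5 tilt [0.0331 0.0232] F [-0.3676 -1.1735  0.1694] w 0.747
```

Request:
step_arm(
  steps=[
    [25.5,-36,13,0],
  ],
)

```text
time: 17.7
tool_pos: [0.5318, 0.2468, 0.2186]
tool_rot: [-0.003, 0.92, 0.391, 0.022]
contact_force: [0.5, 1.9, 0.8]
gripper_width: 0.752
```

```bash
python3 -c "
from h import *
settle(4)"
```

```text
17.9 [0.5291 0.2495 0.2159] ang 46.5 tilt [0.0336 0.0226] F [ 0.8426 -0.4389 -0.3974] w 0.752
```

Request:
step_arm(
  steps=[
    [25.5,-36,13,0],
  ],
)

```text
time: 18.0
tool_pos: [0.5243, 0.2896, 0.2066]
tool_rot: [-0.002, 0.92, 0.391, 0.023]
contact_force: [1.3, 0.4, -0.1]
gripper_width: 0.754
```

```bash
cat >> h.py <<'E'
def rim_plane(d,s,c,z):
    th=np.linspace(0,2*np.pi,90,endpoint=False)
    P=np.c_[c[0]+.068*np.cos(th),c[1]+.068*np.sin(th),np.full(90,z)];uv=np.round(project(P,s)).astype(int)
    k=(uv[:,0]>0)&(uv[:,0]<511)&(uv[:,1]>0)&(uv[:,1]<383);uv=uv[k]
    o,dr=rays("wrist",uv,s);T=Rt(s)@camera_params("wrist")["T_tool_cam"][:3,:3]
    X=o+dr*(d[uv[:,1],uv[:,0]]/(dr@T[:,2]))[:,None]
    ok=abs(X[:,2]-z)<.012; A=np.c_[X[ok,:2]-c,np.ones(ok.sum())]
    f=least_squares(lambda q:A@q-X[ok,2],[0,0,z],loss="soft_l1",f_scale=.001).x;print("rim plane slopes, z",f,ok.sum())
E
python3 - <<'E'
from h import *
settle(6); s=state();im,d=grab_frame("wrist"); np.savez("/tmp/ww2.npz",im=im,d=d,p=s["tool_pos"],q=s["tool_rot"])
r=fit_ring(im,s,[.5184,.2942],.06,.07,8,-1);print(r); rim_plane(d,s,r[0],.06)
print(yaw_of(im,s,r[0],0)); cv2.imwrite("pics/ww2.png",im[...,::-1])
plan((*r[0],.1,46.2),(*r[0],.027,46.2),v=60)
E
```

```text
18.3 [0.5218 0.2918 0.2044] ang 46.42 tilt [0.0349 0.0223] F [ 0.2019  0.3657 -0.299 ] w 0.749
(array([0.5186, 0.2942]), np.float64(2.87539284807084e-05), 180, array([0.5186, 0.2942, 0.0701]))
rim plane slopes, z [-0.0007  0.0005  0.0594] 90
{'key_r': np.float64(0.05902926117443636), 'key_n': 144, 'yaw_key': np.float64(46.455272848770875), 'yaw_div': np.float64(46.842380928699484), 'div_off': np.float64(3.0025532899792536e-05), 'nw': 2374}
tilt [0.0348 0.0225]
[[-2.4, -2.5, 52.1, np.float64(0.1)], [-2.4, -2.5, 52.1, np.float64(0.1)], [-1.5, -0.3, 36.5, -0.0], [-1.5, -0.3, 36.5, -0.0]]
```

Request:
step_arm(
  steps=[
    [-2,-3,44,0],
  ],
)

```text
time: 18.45
tool_pos: [0.5253, 0.2942, 0.1685]
tool_rot: [-0.003, 0.919, 0.393, 0.028]
contact_force: [1.4, 0.7, -0.0]
gripper_width: 0.75
```

```bash
python3 -c "
from h import *
settle(6)"
```

```text
18.75 [0.5208 0.2933 0.1623] ang 46.38 tilt [0.0371 0.0233] F [ 0.3707 -0.1373  0.4445] w 0.751
```

Request:
step_arm(
  steps=[
    [-2,-2,44,0],
  ],
)

```text
time: 18.85
tool_pos: [0.5261, 0.2967, 0.1278]
tool_rot: [-0.003, 0.919, 0.393, 0.031]
contact_force: [0.9, 0.2, 1.0]
gripper_width: 0.751
```

```bash
python3 -c "
from h import *
settle(6);settle(2);plan((.5186,.2942,.07,46.5),(.5186,.2942,.027,46.5),v=60)"
```

```text
19.15 [0.5209 0.2948 0.1207] ang 46.39 tilt [0.0401 0.0245] F [ 0.3863  0.4026 -0.039 ] w 0.751
19.25 [0.5209 0.2948 0.1207] ang 46.39 tilt [0.0405 0.0247] F [ 0.4098 -0.8634  0.4847] w 0.751
tilt [0.0405 0.0247]
[[-4.4, -1.9, 50.5, np.float64(-0.11)], [-2.0, -0.5, 43.0, -0.0]]
```

Request:
step_arm(
  steps=[
    [-4,-1.8,46,0],
  ],
)

```text
time: 19.35
tool_pos: [0.5255, 0.2971, 0.0836]
tool_rot: [-0.003, 0.919, 0.394, 0.033]
contact_force: [1.0, 1.4, -0.0]
gripper_width: 0.751
```

```bash
python3 -c "
from h import *
settle(8)"
```

```text
19.75 [0.5201 0.2949 0.0769] ang 46.39 tilt [0.0438 0.026 ] F [ 0.9444 -0.0213 -0.2764] w 0.748
```

Request:
step_arm(
  steps=[
    [-2,-0.5,46,0],
  ],
)

```text
time: 19.85
tool_pos: [0.5275, 0.298, 0.0397]
tool_rot: [-0.003, 0.919, 0.394, 0.034]
contact_force: [0.1, 0.8, 1.4]
gripper_width: 0.749
```

```bash
python3 -c "
from h import *
settle(8);plan((.5186,.2942,.027,46.5),v=60)"
```

```text
Traceback (most recent call last):
  File "h.py", line 93, in settle
    for i in range(n): grab_frame("wrist")
                       ~~~~~~~~~~^^^^^^^^^
ValueError: 200 camera calls are used up
```

The camera budget is used up: the settle waits spent it. From here I work from the measured state only.

```bash
sed -i 's/for i in range(n): grab_frame("wrist")/pass/' h.py; python3 -c "
from h import *
s=settle();plan((.5186,.2942,.027,46.5),v=60);print(s['joint_vel'])"
```

```text
20.05 [0.5201 0.2949 0.031 ] ang 46.39 tilt [0.0426 0.0256] F [1.6121 0.2795 0.6213] w 0.751
tilt [0.0426 0.0256]
[[-1.7, -0.6, 3.9, np.float64(-0.11)]]
[ 0.001  -0.0267 -0.0333  0.0002 -0.0107  0.0003]
```

Request:
step_arm(
  steps=[
    [-1.7,-0.6,4,0],
  ],
)

```text
time: 20.15
tool_pos: [0.5206, 0.295, 0.0296]
tool_rot: [-0.003, 0.919, 0.394, 0.027]
contact_force: [-0.5, -0.0, 0.5]
gripper_width: 0.754
```

Request:
step_arm(
  steps=[
    [0,0,0,0],
    [0,0,0,0],
    [0,0,0,0],
    [0,0,0,0],
    [0,0,0,0],
    [0,0,0,0],
  ],
  claw=0,
)

```text
time: 20.75
tool_pos: [0.5232, 0.2963, 0.0349]
tool_rot: [-0.004, 0.919, 0.393, 0.031]
contact_force: [0.7, 0.6, 0.1]
gripper_width: 0.126
```

```bash
python3 -c "
from h import *
s=settle();print(s['ft_torque'],s['joint_vel'])"
```

```text
20.75 [0.5232 0.2963 0.0349] ang 46.4 tilt [0.0534 0.0306] F [0.7304 0.5717 0.0543] w 0.126
[0.0929 0.0481 0.0467] [-0.0001 -0.0023 -0.0002  0.0012  0.0022  0.001 ]
```

Request:
step_arm(
  steps=[
    [0,0,-10,0],
    [0,0,-15,0],
    [0,0,-15,0],
    [0,0,-15,0],
    [0,0,-15,0],
    [0,0,-15,0],
    [0,0,-15,0],
    [0,0,-10,0],
  ],
)

```text
time: 21.55
tool_pos: [0.5149, 0.2918, 0.1517]
tool_rot: [-0.003, 0.919, 0.394, 0.028]
contact_force: [-0.3, -0.0, -4.3]
gripper_width: 0.124
```

```bash
cat >> h.py <<'E'
MG=mg(46.4,.0534,.0306); OG=MG.T@(np.array([.5186,.2942,0])-[.5232,.2963,.0349])
OG[1]=MG.T[1]@(np.array([0,0,-.0349]))*0  # centred by the jaws (approx)
OG=np.array([OG[0],(MG.T@[0,0,-.054])[1],OG[2]])  # tin axis passes grasp point in tool y
def tin(s):
    M=Rt(s)@MG.T; c=s["tool_pos"]+Rt(s)@OG
    print("tin base",c,"up tilt",M[:2,2],"yaw",round(ang(s),2),"t",s["time"],"F",s["contact_force"],"w",round(s["gripper_width"],3),"tool",s["tool_pos"],Rt(s)[:2,2],"v",s["joint_vel"][:5]); return c
E
python3 -c "
from h import *
print(OG);tin(state())"
```

```text
[-0.0067 -0.0009  0.0345]
tin base [0.5113 0.2885 0.1168] up tilt [0.0042 0.0023] yaw 46.41 t 21.55 F [-0.3006 -0.0184 -4.3418] w 0.124 tool [0.5149 0.2918 0.1517] [0.0492 0.0283] v [-0.001  -0.1229 -0.0643  0.0007  0.1917]
```

```bash
cat >> h.py <<'E'
def go(x,y,z,a=16.4,v=30.,w=8.):
    s=state();tin(s);M=Rt(s)@R.from_euler("z",ang(s)-a,degrees=True).as_matrix()
    plan((*(np.array([x,y,z])-M@OG),a),s=s,v=v,w=w)
E
python3 -c "
from h import *
go(.5857,-.0088,.12)"
```

```text
tin base [0.5113 0.2885 0.1168] up tilt [0.0042 0.0023] yaw 46.41 t 21.55 F [-0.3006 -0.0184 -4.3418] w 0.124 tool [0.5149 0.2918 0.1517] [0.0492 0.0283] v [-0.001  -0.1229 -0.0643  0.0007  0.1917]
tilt [0.0492 0.0283]
[[-15.0, 23.8, -0.7, np.float64(2.73)], [-13.8, 24.5, -0.7, np.float64(2.73)], [-12.7, 25.2, -0.7, np.float64(2.73)], [-11.5, 25.7, -0.7, np.float64(2.73)], [-10.2, 26.3, -0.7, np.float64(2.73)], [-9.0, 26.7, -0.7, np.float64(2.73)], [-7.7, 27.1, -0.7, np.float64(2.73)], [-6.4, 27.4, -0.7, np.float64(2.73)]]
[[-5.1, 27.7, -0.7, np.float64(2.73)], [-3.7, 27.9, -0.7, np.float64(2.73)], [-2.4, 28.1, -0.7, np.float64(2.73)]]
```

Request:
step_arm(
  steps=[
    [-15,23.8,-0.7,2.73],
    [-13.8,24.5,-0.7,2.73],
    [-12.7,25.2,-0.7,2.73],
    [-11.5,25.7,-0.7,2.73],
    [-10.2,26.3,-0.7,2.73],
    [-9,26.7,-0.7,2.73],
  ],
)

```text
time: 22.15
tool_pos: [0.5577, 0.1263, 0.1603]
tool_rot: [-0.008, 0.966, 0.257, 0.031]
contact_force: [0.4, 1.0, -3.5]
gripper_width: 0.123
```

```bash
python3 -c "
from h import *
go(.5857,-.0088,.12)"
```

```text
tin base [0.5533 0.1249 0.1254] up tilt [ 0.0039 -0.0179] yaw 29.77 t 22.15 F [ 0.4257  1.041  -3.4911] w 0.123 tool [0.5577 0.1263 0.1603] [0.056 0.032] v [-0.5288 -0.0073 -0.0065  0.0315  0.0236]
tilt [0.056 0.032]
[[-7.8, 26.7, 0.6, np.float64(2.67)], [-6.5, 27.1, 0.6, np.float64(2.67)], [-5.3, 27.3, 0.6, np.float64(2.67)], [-4.0, 27.5, 0.6, np.float64(2.67)], [-2.7, 27.7, 0.6, np.float64(2.67)]]
```

```bash
python3 -c "
from h import *
go(.447,-.38,.175,v=36)"
```

```text
tin base [0.5533 0.1249 0.1254] up tilt [ 0.0039 -0.0179] yaw 29.77 t 22.15 F [ 0.4257  1.041  -3.4911] w 0.123 tool [0.5577 0.1263 0.1603] [0.056 0.032] v [-0.5288 -0.0073 -0.0065  0.0315  0.0236]
tilt [0.056 0.032]
[[-22.6, 25.8, -4.8, np.float64(0.89)], [-22.2, 26.1, -4.8, np.float64(0.89)], [-21.8, 26.5, -4.8, np.float64(0.89)], [-21.4, 26.8, -4.8, np.float64(0.89)], [-21.0, 27.2, -4.8, np.float64(0.89)], [-20.6, 27.5, -4.8, np.float64(0.89)], [-20.1, 27.8, -4.8, np.float64(0.89)], [-19.7, 28.1, -4.8, np.float64(0.89)]]
[[-19.3, 28.4, -4.8, np.float64(0.89)], [-18.8, 28.7, -4.8, np.float64(0.89)], [-18.4, 29.0, -4.8, np.float64(0.89)], [-17.9, 29.3, -4.8, np.float64(0.89)], [-17.4, 29.5, -4.8, np.float64(0.89)], [-17.0, 29.8, -4.8, np.float64(0.89)], [-16.5, 30.1, -4.8, np.float64(0.89)]]
```

Request:
step_arm(
  steps=[
    [-22.6,25.8,-4.8,0.89],
    [-22.2,26.1,-4.8,0.89],
    [-21.8,26.5,-4.8,0.89],
    [-21.4,26.8,-4.8,0.89],
    [-21,27.2,-4.8,0.89],
    [-20.6,27.5,-4.8,0.89],
    [-20.1,27.8,-4.8,0.89],
    [-19.7,28.1,-4.8,0.89],
  ],
)

```text
time: 22.95
tool_pos: [0.4979, -0.1539, 0.1916]
tool_rot: [-0.009, 0.98, 0.194, 0.031]
contact_force: [0.6, -0.4, -4.3]
gripper_width: 0.123
```

Request:
step_arm(
  steps=[
    [-19.3,28.4,-4.8,0.89],
    [-18.8,28.7,-4.8,0.89],
    [-18.4,29,-4.8,0.89],
    [-17.9,29.3,-4.8,0.89],
    [-17.4,29.5,-4.8,0.89],
    [-10,15,-2,0.8],
    [0,0,0,0],
  ],
)

```text
time: 23.65
tool_pos: [0.4519, -0.3518, 0.2148]
tool_rot: [-0.009, 0.989, 0.145, 0.031]
contact_force: [0.2, 1.2, -4.6]
gripper_width: 0.126
```

```bash
python3 -c "
from h import *
tin(state())"
```

```text
tin base [ 0.4472 -0.3519  0.1799] up tilt [ 0.0018 -0.0263] yaw 16.62 t 23.65 F [ 0.2441  1.1947 -4.5934] w 0.126 tool [ 0.4519 -0.3518  0.2148] [0.0597 0.0264] v [ 0.0028 -0.0049  0.0004  0.02    0.019 ]
```

Request:
step_arm(
  steps=[
    [0,0,48,0],
    [0,0,0,0],
    [0,0,0,0],
  ],
)

```text
time: 23.95
tool_pos: [0.4553, -0.3504, 0.1685]
tool_rot: [-0.008, 0.989, 0.144, 0.033]
contact_force: [0.5, -0.6, -2.4]
gripper_width: 0.122
```

```bash
python3 -c "
from h import *
tin(state())"
```

```text
tin base [ 0.4508 -0.3506  0.1336] up tilt [-0.0004 -0.0253] yaw 16.61 t 23.95 F [ 0.5319 -0.5785 -2.3889] w 0.122 tool [ 0.4553 -0.3504  0.1685] [0.062  0.0253] v [ 0.0087  0.0258  0.0793 -0.0008  0.0249]
```

Request:
step_arm(
  steps=[
    [0,0,-8,0],
    [0,0,-12,0],
    [0,0,-12,0],
    [0,0,-12,0],
    [0,0,-8,0],
    [0,0,-4,0],
  ],
)

```text
time: 24.55
tool_pos: [0.4548, -0.353, 0.2393]
tool_rot: [-0.003, 0.989, 0.146, 0.037]
contact_force: [0.2, -0.6, -3.6]
gripper_width: 0.124
```

```bash
python3 -c "
from h import *
tin(state())"
```

```text
tin base [ 0.4506 -0.3535  0.2044] up tilt [-0.01   -0.0154] yaw 16.81 t 24.55 F [ 0.2457 -0.5705 -3.6317] w 0.124 tool [ 0.4548 -0.353   0.2393] [0.0715 0.0157] v [-0.003  -0.0404 -0.0538 -0.0011  0.0786]
```

Request:
step_arm(
  steps=[
    [0,0,48,0],
    [0,0,20,0],
    [0,0,0,0],
    [0,0,0,0],
  ],
)

```text
time: 24.95
tool_pos: [0.4616, -0.3542, 0.1756]
tool_rot: [0.001, 0.989, 0.146, 0.039]
contact_force: [0.3, -0.0, -3.0]
gripper_width: 0.125
```

```bash
python3 -c "
from h import *
tin(state())"
```

```text
tin base [ 0.4575 -0.3549  0.1407] up tilt [-0.0159 -0.0092] yaw 16.82 t 24.95 F [ 0.2611 -0.0345 -2.9712] w 0.125 tool [ 0.4616 -0.3542  0.1756] [0.0774 0.0094] v [ 0.0006  0.0061  0.0023 -0.0001 -0.0024]
```

Request:
step_arm(
  steps=[
    [0,0,-8,0],
    [0,0,-12,0],
    [0,0,-12,0],
    [0,0,-8,0],
    [0,0,-4,0],
  ],
)

```text
time: 25.45
tool_pos: [0.4592, -0.3564, 0.2292]
tool_rot: [0.004, 0.988, 0.146, 0.041]
contact_force: [-0.0, -0.5, -4.5]
gripper_width: 0.125
```

```bash
python3 -c "
from h import *
go(.56,-.03,.12,v=36)"
```

```text
tin base [ 0.4554 -0.3573  0.1943] up tilt [-0.0214 -0.0033] yaw 16.84 t 25.45 F [-0.0407 -0.474  -4.4797] w 0.125 tool [ 0.4592 -0.3564  0.2292] [0.0829 0.0035] v [-0.0083 -0.0454 -0.0522 -0.0011  0.0786]
tilt [0.0829 0.0035]
[[18.8, -28.5, 8.4, np.float64(0.04)], [18.8, -28.5, 8.4, np.float64(0.04)], [18.8, -28.5, 8.4, np.float64(0.04)], [18.8, -28.5, 8.4, np.float64(0.04)], [18.7, -28.5, 8.4, np.float64(0.04)], [18.7, -28.5, 8.4, np.float64(0.04)], [18.7, -28.6, 8.4, np.float64(0.04)], [18.7, -28.6, 8.4, np.float64(0.04)]]
[[18.7, -28.6, 8.4, np.float64(0.04)], [18.6, -28.6, 8.4, np.float64(0.04)]]
```

Request:
step_arm(
  steps=[
    [18.8,-28.5,6,0],
    [18.8,-28.5,6,0],
    [18.8,-28.5,6,0],
    [18.8,-28.5,6,0],
    [18.7,-28.5,6,0],
    [18.7,-28.5,6,0],
    [18.7,-28.6,6,0],
  ],
)

```text
time: 26.15
tool_pos: [0.5347, -0.1262, 0.2009]
tool_rot: [0.01, 0.989, 0.141, 0.046]
contact_force: [-0.2, -0.0, -3.8]
gripper_width: 0.126
```

```bash
python3 -c "
from h import *
go(.5857,-.0088,.12,v=25)"
```

```text
tin base [ 0.5312 -0.1274  0.1659] up tilt [-0.0322  0.0061] yaw 16.35 t 26.15 F [-0.2036 -0.0495 -3.7716] w 0.126 tool [ 0.5347 -0.1262  0.2009] [ 0.0937 -0.0064] v [ 0.6825  0.0633  0.025  -0.0596 -0.1244]
tilt [ 0.0937 -0.0064]
[[13.5, -16.7, 8.3, np.float64(-0.01)], [13.6, -16.7, 8.3, np.float64(-0.01)], [13.6, -16.7, 8.3, np.float64(-0.01)], [13.6, -16.7, 8.3, np.float64(-0.01)], [13.6, -16.7, 8.3, np.float64(-0.01)], [13.6, -16.7, 8.3, np.float64(-0.01)]]
```

Request:
step_arm(
  steps=[
    [16,-20,2,0],
    [16,-20,2,0],
    [16,-20,2,0],
    [14,-16,2,0],
    [8,-12,2,0],
    [0,0,0,0],
  ],
)

```text
time: 26.75
tool_pos: [0.5797, -0.0129, 0.1963]
tool_rot: [0.009, 0.988, 0.144, 0.047]
contact_force: [-0.3, 0.9, -3.6]
gripper_width: 0.127
```

```bash
python3 -c "
from h import *
tin(state())"
```

```text
tin base [ 0.5763 -0.0141  0.1613] up tilt [-0.034   0.0045] yaw 16.67 t 26.75 F [-0.268   0.9012 -3.6036] w 0.127 tool [ 0.5797 -0.0129  0.1963] [ 0.0954 -0.0045] v [-0.0087 -0.0053 -0.0061 -0.0242  0.0056]
```

Request:
step_arm(
  steps=[
    [0,0,-48,0],
    [0,0,0,0],
    [0,0,0,0],
    [0,0,8,0],
    [0,0,12,0],
    [0,0,12,0],
    [0,0,8,0],
    [0,0,4,0],
  ],
)

```text
time: 27.55
tool_pos: [0.576, -0.0156, 0.1933]
tool_rot: [0.009, 0.989, 0.143, 0.043]
contact_force: [0.3, 0.2, -3.1]
gripper_width: 0.124
```

```bash
python3 -c "
from h import *
go(.5857,-.0088,.12,v=25)"
```

```text
tin base [ 0.5723 -0.0168  0.1583] up tilt [-0.0254  0.0056] yaw 16.5 t 27.55 F [ 0.2963  0.19   -3.0906] w 0.124 tool [ 0.576  -0.0156  0.1933] [ 0.0869 -0.0057] v [ 0.0005  0.0533  0.0488 -0.0008 -0.078 ]
tilt [ 0.0869 -0.0057]
[[6.0, -2.5, 19.6, np.float64(0.05)], [6.0, -2.5, 19.6, np.float64(0.05)]]
```

Request:
step_arm(
  steps=[
    [0,0,-50,0],
    [0,0,0,0],
    [0,0,0,0],
    [2,0,10,0],
    [2,0,12,0],
    [2,0,12,0],
    [0,0,10,0],
    [0,0,6,0],
  ],
)

```text
time: 28.35
tool_pos: [0.578, -0.013, 0.1806]
tool_rot: [0.007, 0.989, 0.143, 0.035]
contact_force: [0.3, -0.3, -3.8]
gripper_width: 0.13
```

Request:
step_arm(
  steps=[
    [0,0,-50,0],
    [0,0,0,0],
    [0,0,0,0],
    [2,0,10,0],
    [2,0,12,0],
    [2,0,12,0],
    [0,0,10,0],
    [0,0,6,0],
  ],
)

```text
time: 29.15
tool_pos: [0.5795, -0.0103, 0.1672]
tool_rot: [0.004, 0.989, 0.143, 0.028]
contact_force: [-0.8, 0.8, -4.0]
gripper_width: 0.127
```

```bash
python3 -c "
from h import *
go(.5857,-.0088,.10,v=15)"
```

```text
tin base [ 0.5748 -0.0114  0.1324] up tilt [0.0054 0.0007] yaw 16.46 t 29.15 F [-0.8338  0.7621 -3.9656] w 0.127 tool [ 0.5795 -0.0103  0.1672] [ 0.0561 -0.0008] v [ 0.0033  0.0763  0.0545  0.002  -0.1168]
tilt [ 0.0561 -0.0008]
[[3.2, 0.0, 11.0, np.float64(0.02)], [3.2, 0.0, 11.0, np.float64(0.02)], [3.2, 0.0, 11.0, np.float64(0.02)]]
```

Request:
step_arm(
  steps=[
    [3.2,0,9,0],
    [3.2,0,9,0],
    [2.5,0,6,0],
    [0,0,3,0],
    [0,0,0,0],
  ],
)

```text
time: 29.65
tool_pos: [0.5895, -0.0074, 0.1357]
tool_rot: [0.004, 0.989, 0.143, 0.026]
contact_force: [0.5, -0.2, -3.9]
gripper_width: 0.125
```

```bash
python3 -c "
from h import *
go(.5857,-.0088,.083,v=10)"
```

```text
tin base [ 0.5845 -0.0084  0.1009] up tilt [0.0093 0.0001] yaw 16.46 t 29.65 F [ 0.5329 -0.245  -3.8664] w 0.125 tool [ 0.5895 -0.0074  0.1357] [ 0.0523 -0.0003] v [ 0.0013  0.0033 -0.0086 -0.0009 -0.0038]
tilt [ 0.0523 -0.0003]
[[0.1, 0.2, 8.9, np.float64(0.03)], [0.1, 0.2, 8.9, np.float64(0.03)]]
```

Request:
step_arm(
  steps=[
    [0.3,0.2,9,0],
    [0.3,0,7,0],
    [0,0,0,0],
    [0,0,0,0],
  ],
)

```text
time: 30.05
tool_pos: [0.5918, -0.0076, 0.1196]
tool_rot: [0.004, 0.989, 0.143, 0.027]
contact_force: [0.4, -0.8, -3.3]
gripper_width: 0.129
```

```bash
python3 -c "
from h import *
go(.5857,-.0088,.072,v=10)"
```

```text
tin base [ 0.5869 -0.0086  0.0848] up tilt [0.0071 0.0005] yaw 16.46 t 30.05 F [ 0.3842 -0.787  -3.3234] w 0.129 tool [ 0.5918 -0.0076  0.1196] [ 0.0544 -0.0006] v [ 0.001   0.0055  0.0065  0.0019 -0.0013]
tilt [ 0.0544 -0.0006]
[[-0.9, -0.2, 6.3, np.float64(0.03)], [-0.9, -0.2, 6.3, np.float64(0.03)]]
```

Request:
step_arm(
  steps=[
    [-1.2,0,5,0],
    [-0.8,0,5,0],
    [0,0,0,0],
  ],
)

```text
time: 30.35
tool_pos: [0.5905, -0.0083, 0.1092]
tool_rot: [0.004, 0.989, 0.143, 0.027]
contact_force: [-0.5, -0.7, -4.3]
gripper_width: 0.124
```

```bash
python3 -c "
from h import *
go(.5857,-.0088,.067,v=10)"
```

```text
tin base [ 0.5857 -0.0093  0.0744] up tilt [0.0063 0.0006] yaw 16.46 t 30.35 F [-0.4847 -0.7059 -4.2761] w 0.124 tool [ 0.5905 -0.0083  0.1092] [ 0.0553 -0.0008] v [-0.002  -0.0051 -0.0062 -0.0003 -0.    ]
tilt [ 0.0553 -0.0008]
[[-0.2, -0.6, 7.4, np.float64(0.06)]]
```

Base at 74 mm, below the 76 mm contact height, and no load yet, so the tin is entering. I'll continue gently.

Request:
step_arm(
  steps=[
    [-0.2,-0.4,3.5,0],
    [0,0,2,0],
    [0,0,0,0],
  ],
)

```text
time: 30.65
tool_pos: [0.5905, -0.008, 0.1033]
tool_rot: [0.004, 0.989, 0.143, 0.027]
contact_force: [-1.4, -0.1, -3.4]
gripper_width: 0.128
```

```bash
python3 -c "
from h import *
go(.5857,-.0088,.067,v=10)"
```

```text
tin base [ 0.5857 -0.009   0.0685] up tilt [0.006  0.0006] yaw 16.46 t 30.65 F [-1.4044 -0.0586 -3.4498] w 0.128 tool [ 0.5905 -0.008   0.1033] [ 0.0555 -0.0008] v [ 0.001   0.0005  0.0036  0.0005 -0.0003]
tilt [ 0.0555 -0.0008]
[[-0.0, -0.2, 1.5, np.float64(0.06)]]
```

Request:
step_arm(
  steps=[
    [0,0,2,0],
    [0,0,1.5,0],
  ],
)

```text
time: 30.85
tool_pos: [0.5913, -0.0082, 0.1007]
tool_rot: [0.005, 0.989, 0.143, 0.028]
contact_force: [-3.6, -1.3, 4.0]
gripper_width: 0.125
```

```bash
python3 -c "
from h import *
tin(state())"
```

```text
tin base [ 0.5865 -0.0092  0.0658] up tilt [0.005 0.001] yaw 16.47 t 30.85 F [-3.6033 -1.3322  3.9916] w 0.125 tool [ 0.5913 -0.0082  0.1007] [ 0.0565 -0.0011] v [-0.0004  0.0116 -0.0077  0.0015 -0.0093]
```

Request:
step_arm(
  steps=[
    [0,0,0.8,0],
    [0,0,0,0],
  ],
)

```text
time: 31.05
tool_pos: [0.5917, -0.0081, 0.1011]
tool_rot: [0.004, 0.989, 0.143, 0.028]
contact_force: [-0.9, 1.0, -2.9]
gripper_width: 0.121
```

Request:
step_arm(
  steps=[
    [0,0,0,0],
    [0,0,0,0],
    [0,0,0,0],
    [0,0,0,0],
  ],
  claw=75,
)

```text
time: 31.45
tool_pos: [0.594, -0.0084, 0.1032]
tool_rot: [0.005, 0.989, 0.143, 0.031]
contact_force: [-0.0, 0.5, -0.2]
gripper_width: 0.749
```

```bash
python3 -c "
from h import *
tin(state())"
```

```text
tin base [ 0.5895 -0.0095  0.0683] up tilt [-0.0017  0.0017] yaw 16.47 t 31.45 F [-0.0103  0.4594 -0.1898] w 0.749 tool [ 0.594  -0.0084  0.1032] [ 0.0632 -0.0018] v [-0.     -0.0015 -0.0036 -0.0016 -0.0041]
```

Request:
step_arm(
  steps=[
    [0,0,-10,0],
    [0,0,-15,0],
    [0,0,-15,0],
    [0,0,-10,0],
    [0,0,-3,0],
    [0,0,0,0],
  ],
)

```text
time: 32.05
tool_pos: [0.5919, -0.0085, 0.1639]
tool_rot: [0.006, 0.989, 0.143, 0.034]
contact_force: [0.2, 0.7, -0.6]
gripper_width: 0.747
```

Request:
step_arm(
  steps=[
    [0,0,0,0],
    [0,0,0,0],
    [0,0,0,0],
    [0,0,0,0],
    [0,0,0,0],
    [0,0,0,0],
  ],
  claw=0,
)

```text
time: 32.65
tool_pos: [0.5905, -0.0084, 0.1613]
tool_rot: [0.006, 0.989, 0.143, 0.032]
contact_force: [0.1, -0.2, -0.3]
gripper_width: -0.004
```

```bash
python3 -c "
from h import *
s=state();tin(s);plan((.5857,-.0088,.127,16.4),s=s,v=8)"
```

```text
tin base [ 0.586  -0.0094  0.1264] up tilt [-0.0027  0.0019] yaw 16.47 t 32.65 F [ 0.0542 -0.2355 -0.3447] w -0.004 tool [ 0.5905 -0.0084  0.1613] [ 0.0642 -0.002 ] v [-0.001   0.0039  0.0034 -0.0015 -0.0006]
tilt [ 0.0642 -0.002 ]
[[-1.4, -0.3, 6.8, np.float64(0.01)], [-1.4, -0.3, 6.8, np.float64(0.01)], [-1.4, -0.3, 6.8, np.float64(0.01)], [-1.4, -0.3, 6.8, np.float64(0.01)], [-1.4, -0.3, 6.8, np.float64(0.01)]]
```

Request:
step_arm(
  steps=[
    [-1.4,-0.3,7,0],
    [-1.4,-0.3,7,0],
    [-1.4,0,6,0],
    [-1,0,3,0],
    [0,0,0,0],
  ],
)

```text
time: 33.15
tool_pos: [0.5857, -0.0093, 0.1346]
tool_rot: [0.005, 0.989, 0.143, 0.031]
contact_force: [-0.2, -0.0, -0.7]
gripper_width: -0.001
```

Request:
step_arm(
  steps=[
    [0,0,2.5,0],
    [0,0,1,0],
  ],
)

```text
time: 33.35
tool_pos: [0.586, -0.0093, 0.131]
tool_rot: [0.005, 0.989, 0.143, 0.031]
contact_force: [-0.4, 0.9, 1.2]
gripper_width: -0.005
```

Request:
step_arm(
  steps=[
    [0,0,2,0],
    [0,0,0.5,0],
  ],
)

```text
time: 33.55
tool_pos: [0.5864, -0.0094, 0.1286]
tool_rot: [0.005, 0.989, 0.143, 0.031]
contact_force: [0.4, 0.5, 0.5]
gripper_width: -0.001
```

Request:
step_arm(
  steps=[
    [0,0,2,0],
    [0,0,1,0],
  ],
)

```text
time: 33.75
tool_pos: [0.5869, -0.0094, 0.1258]
tool_rot: [0.006, 0.989, 0.143, 0.031]
contact_force: [-0.4, 0.7, -0.4]
gripper_width: 0.002
```

Request:
step_arm(
  steps=[
    [0,0,2,0],
    [0,0,0.5,0],
  ],
)

```text
time: 33.95
tool_pos: [0.5873, -0.0094, 0.1235]
tool_rot: [0.006, 0.989, 0.143, 0.032]
contact_force: [-1.8, 0.7, 1.5]
gripper_width: -0.002
```

The probe touches the divider top at 123.5 mm. It should be 123 mm with the tin home, and 133 mm if it were unseated. I'll lift away and hand in.

Request:
step_arm(
  steps=[
    [0,0,-8,0],
    [0,0,-20,0],
    [0,0,-35,0],
    [0,0,-35,0],
    [0,0,-20,0],
    [0,0,0,0],
    [0,0,0,0],
  ],
)

```text
time: 34.65
tool_pos: [0.5787, -0.009, 0.2466]
tool_rot: [0.005, 0.989, 0.143, 0.031]
contact_force: [-0.2, 0.5, -0.4]
gripper_width: 0.001
```

```bash
python3 -c "
from h import *
s=settle();print(s['joint_vel']);print(job_done())"
```

```text
34.65 [ 0.5787 -0.009   0.2466] ang 16.47 tilt [ 0.0629 -0.0018] F [-0.156   0.4791 -0.4005] w 0.001
[-0.0004 -0.0156 -0.0136  0.0005  0.0026  0.0002]
the job is handed in; nothing more can be done
None
```

The blue tin is in the dock and the white tin is on the blue one, notch over key each time. Both are released, the arm is clear, and I handed in at 34.65 s.

- **Blue tin:** the wrist camera after release showed the rim about 75 mm above the counter (76 mm expected), level, and the tin turned 16.4° (the dock's key gives 16.4°).
- **White tin:** it went down without snagging to within 0.2 mm of the home height. After release, a light touch with the closed fingers met the divider top at 123.5 mm; 123 mm is home and 133 mm would be unseated.
- **Not checked by camera:** I used up all 200 camera calls before gripping the white tin, mostly waiting for the arm to settle. Its final level and the other objects were therefore not seen again. I kept carried tins well above them and felt no unexpected contact.
- **Tool tilt:** the tool drifted up to about 5° off vertical during the moves. I corrected this so that each tin was within about 0.7° of level when it went in. For the white tin that figure is worked out from the arm's pose, not measured.

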